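# Drive the taper key home in a coupling hub

### The arm

A 6-joint arm with a two-finger parallel gripper is mounted at the origin on a cart in front of the work surface, level with it; the furniture and walls round the work are solid. World frame = base frame: x ahead of the robot, y to its left, z up, the work surface at z = 0. Lengths are in m, angles in rad, forces in N, time in s.
With the tool pointing down it reaches from about 0.3 to 0.775 m from the base axis. Payload 14.6 kg.
Tool frame: the origin (TCP) lies at the very end of the fingers, on their centre line; the grasp point (between the pads) lies 19 mm behind it; z points along the fingers, y is the direction in which the jaws open and shut (so a half turn about z gives the same grasp; the last joint's range is limited). The gripper opens to 94 mm and grips with 3 to 60 N. Pads are 16 mm wide; open, the fingers measure 119 mm over their backs; the gripper's body (75 mm by 177 mm) begins 78 mm behind the grasp point.
Start: joints at [1.158, 0.3, 1.521, -0, 1.321, -0.067], TCP at [0.186, 0.517, 0.205] pointing down, gripper open.
Joint ranges: [-3.03, 3.03], [-0.79, 2.21], [0.23, 2.52], [-1.04, 4.18], [0, 3.07], [-2.55, 2.55]. Speed limits (rad/s): [2.22, 2.22, 2.57, 3.14, 3.14, 3.14].

### API

Orientations are given as [roll, pitch, yaw] about the fixed x, y, z axes, in that order (R = Rz(yaw) Ry(pitch) Rx(roll)).
In Python, from station import ctrl, vision, ticket gives the robot as it stands.
- The arm moves only by the tool step_arm, never from a script. Its argument "steps" is a list of rows, each an object of numbers: "x", "y", "z": the shift along the tool's x, y, z in m; "ax", "ay", "az": the turn, a rotation vector about the tool's x, y, z in degrees; "claw": the finger opening in m, from 0 to 0.094. A call has 1 to 5 rows; each row shifts and turns the pose as measured when the row begins, along the tool's axes as they then stand; what a row does not reach is not made up. A row lasts 1/12 s, in which the tool goes at most 41.7 mm and 7.16 degrees, less where a joint would pass 70% of its speed; a pose out of reach is approached as far as the arm can. A call with a gripper value outside its range is refused whole. The fingers move at their own pace and stop on an object; "grip_force" is the grip in N (left out, the last holds). Time passes only in rows, so rows that do not move let the fingers close. It gives the time, the measured TCP pose, the force and the opening at its end, in the units of the state.
- ctrl.get_obs(): the state, without advancing time (a new reading comes with each control period).
- vision.camera(name): name is "scene" or "top" or "wrist"; returns (picture, depth): 384x512x3 uint8, red, green, blue; 384x512 float32, m along the optical axis (not along the pixel's ray), 0 where there is no reading.
- vision.camera_params(name): a dict with "fov_y" (degrees; the focal length in pixels is half the picture's height over the tangent of half this angle, whatever the lens; pixels are square), "cx", "cy" (the principal point, pixels), "k1" (the pictures are not rectified: a ray, as slopes to the right and down, at radius r is drawn at 1 + k1 r^2 times it, then the intrinsics apply), "origin" and "attitude" of the camera in the world; the wrist camera has in their place "mount" (4x4, takes a point from camera to tool coordinates, whose origin is the TCP and whose axes are the flange's). Camera axes: x right, y up, looking along -z (the intrinsics and any distortion apply to the point x, -y, -z); pixel columns grow to the right and rows downward; lengths in m; the calibration is good to about 2 mm. A picture is of the moment at which its call begins: read the wrist's pose just before it. camera_params takes no time and is no camera call.
- ticket.hand_in(): hands the job in, once; it reports no verdict.
The state is a dict: "time_s": time; "qpos": joint angles; "joint_vel": joint speeds; "tau": joint torques, N m; "ee_pos": TCP position; "eef_rot": TCP orientation; "force": force on the tool from outside, world axes, zero at the start; "moment": the same for the moment, N m; "grip_width": finger opening in m.
Only numpy, scipy, OpenCV 4.12 (cv2) and the standard library are available. Lean on these libraries where they do the work, as an engineer would, in place of code of your own. Each camera call takes 0.05 s, during which the arm holds its last target.

### The job

Take the steel gib-head key out of its wooden stand and guide its thin end down into the keyway between the coupling hub and the shaft, the nose of its collar pointing outwards, without letting it drop. Then tap or press it straight down by feel until it is wedged tight, best with the shut fingers on its top: 20 to 25 N of push does it, while 30 N and more may crack the hub. Leave it standing tight by itself, and do not disturb the tin, tape measure and spanner.

Things in the scene. Friction and masses are not known exactly. Their poses are not given: they have to be found in the camera images.
- hub: grey coupling half, fixed: round boss 76 mm across on a flange and a dark mounting plate 130 mm across. Origin on the bench under the shaft axis, z up; boss top 57 mm above. +x points from the shaft axis outwards along the keyway, a slot 16.2 mm wide (hub y), 45 mm deep, between the flat of the steel shaft and the keyway floor.
- keyway_mouth (a point): middle of the nominal keyway gap (12.4 mm along x) level with the boss top, 16.2 mm from the shaft axis along hub +x; axes as the hub. The tip of the key, whose middle goes here, has about 1 mm of room on each side. The outer wall leans inwards going down, 1 mm in 8, as the key tapers; the shaft flat is upright.
- keyway_bottom (a point): 15.0 mm from the shaft axis along hub +x, 27 mm below the boss top: where the tip of the key is typically when tight. The shaft has up to 1 mm of play in the bore, so the true tip depth varies from about 18 to 38 mm and must be felt. Steel on oiled steel: the load rises over some mm of travel, and a wedged key stays wedged.
- key: loose steel gib-head key, 160 g, 91 mm tall, upright at the start, head up, in the wooden stand. Origin at the middle of its tip, z from tip to head, x towards the tapered face and the collar's nose. Blade 55 mm long, 14 mm wide (y), 9 mm thick (x) at the tip, 15.9 mm at its top. Flat face at x = -4.5 mm; it goes against the shaft.
- key_head (a point): point in the head of the key to grip: 81 mm above its tip, 4.5 mm towards the nose, 10 mm under its top; axes as the key. On the blade sits a collar 22 (x) x 30 (y) x 6 mm, its upper face 61 mm above the tip, reaching 17.5 mm towards the nose; above it the upright tab to grip, 18 (x) x 16 (y) mm, 30 mm tall. Fingertips cannot pass the collar.
- key_tip (a point): middle of the thin end of the key; the edges there are bevelled 2 mm. A key that is driven while held in the gripper is easily pulled loose again as the arm gives way or the fingers open; one pressed on its top, after letting go, stays as tight as it was driven.
- key_stand: wooden block, fixed, 60 x 56 x 40 mm, origin at its bottom, same heading as the key at the start. The key stands in its socket, 30 mm deep, with under 1 mm of play, and draws straight up.
- tin_mid (a point): round open tin with screws, 74 mm across, 35 mm high, a bystander; point at its middle.
- tape_mid (a point): tape measure, 62 x 78 x 36 mm, a bystander; point at its middle.
- spanner_mid (a point): combination spanner lying flat, 144 mm long, a bystander; point at its middle.
- key_nose (a point): middle of the nose edge of the collar, 17.5 mm from the blade's tip axis along key x, 58 mm above the tip; it must end on the outer side of the keyway (hub +x).

How it is judged:
By the outcome, as a careful person would: the job done as asked, in the order asked, and still so for the second after the job is handed in, with the robot touching nothing.
It also fails if it takes over 51 s, if anything falls off the work surface, if the arm or the gripper's body presses on something with over 40 N, if the wrist force passes 120 N, or if a joint passes its speed limit or range.

## Working session

There is one attempt and no reset: what is moved stays moved. The work goes in short steps, Python scripts to look and compute and a tool call to move; the robot and the scene stay as the last step left them, time stands still between calls to the robot, and variables do not carry over. Pictures are saved under pics/ and viewed, and the job is handed in when it is done.

Besides the shell and the picture viewer there is one more tool, called after "Request:" as a command line: name --argument value ..., lists and objects as JSON in quotes. step_arm: Moves the arm, as the interface text tells. Its arguments: {"type":"object","properties":{"steps":{"type":"array"},"grip_force":{"type":"number"}},"required":["steps"]}

```bash
ls; mkdir -p pics
cat > h.py <<'E'
import numpy as np, cv2
from station import ctrl, vision, ticket
from scipy.spatial.transform import Rotation as R
def K(p):
    f=192/np.tan(np.radians(p['fov_y'])/2); return f
def T_cam(name,obs=None):
    p=vision.camera_params(name)
    if name!='wrist':
        T=np.eye(4);a=np.array(p['attitude'])
        T[:3,:3]=a if a.shape==(3,3) else R.from_euler('xyz',a).as_matrix()
        T[:3,3]=p['origin'];return T
    o=obs or ctrl.get_obs(); T=np.eye(4);T[:3,:3]=R.from_euler('xyz',o['eef_rot']).as_matrix();T[:3,3]=o['ee_pos']
    return T@np.array(p['mount'])
def ray(name,uv,T):
    p=vision.camera_params(name);f=K(p)
    Km=np.array([[f,0,p['cx']],[0,f,p['cy']],[0,0,1.]])
    n=cv2.undistortPoints(np.array(uv,float).reshape(-1,1,2),Km,np.array([p['k1'],0,0,0.])).reshape(-1,2)
    d=np.c_[n[:,0],-n[:,1],-np.ones(len(n))]
    return T[:3,3],d@T[:3,:3].T   # depth-scaled: point = o + depth*d
def plane(name,uv,T,z):
    o,d=ray(name,uv,T); return o+d*((z-o[2])/d[:,2])[:,None]
def proj(name,P,T):
    p=vision.camera_params(name);f=K(p)
    q=(np.atleast_2d(P)-T[:3,3])@T[:3,:3]
    x=q[:,0]/-q[:,2];y=-q[:,1]/-q[:,2];s=1+p['k1']*(x*x+y*y)
    return np.c_[p['cx']+f*x*s,p['cy']+f*y*s]
def snap(name,tag):
    o=ctrl.get_obs();T=T_cam(name,o);im,d=vision.camera(name)
    cv2.imwrite(f'pics/{tag}.png',im[:,:,::-1]);np.savez(f'pics/{tag}.npz',im=im,d=d,T=T)
    return im,d,T
E
python3 - <<'E'
from h import *
print(ctrl.get_obs())
for n in ['scene','top','wrist']:
    print(n,vision.camera_params(n)); snap(n,n+'0')
E
```

```text
pics
{'time_s': 0.0, 'qpos': array([ 1.15839108e+00,  3.00463687e-01,  1.52159611e+00, -1.29637019e-06,
        1.32070138e+00, -6.65861859e-02]), 'joint_vel': array([-0.00099802, -0.00019346, -0.00057636, -0.00047027,  0.00046294,
        0.00084359]), 'tau': array([ 1.93342086e-03, -5.31806266e+01, -3.52736843e+01,  7.09448196e-02,
        2.43466313e-02, -1.05026754e-04]), 'ee_pos': array([0.18631961, 0.51719274, 0.20488404]), 'eef_rot': array([-3.14042664e+00, -7.64971004e-05,  2.79577387e+00]), 'force': array([ 0.07899757,  0.25176082, -0.35099882]), 'moment': array([0.02429825, 0.04741131, 0.00375928]), 'grip_width': 0.09376617345940157}
scene {'fov_y': 49.89353756656996, 'cx': 255.90683972819792, 'cy': 195.120099962464, 'k1': -0.1249418258990189, 'origin': array([-0.11363786,  0.51338855,  0.528399  ]), 'attitude': array([ 1.01439211, -0.00430964, -2.02327348])}
top {'fov_y': 43.04445432587535, 'cx': 249.7806849475496, 'cy': 190.36240063551108, 'k1': -0.009863090707556104, 'origin': array([0.38894782, 0.17611314, 1.20412054]), 'attitude': array([ 0.13100864,  0.00231341, -1.58142101])}
wrist {'fov_y': 58.12901728450208, 'cx': 253.72645639962292, 'cy': 196.07485464420523, 'k1': -0.0344866670022039, 'mount': array([[-4.02295756e-04,  9.57152525e-01,  2.89583980e-01,
         8.53935506e-02],
       [ 9.99998104e-01,  9.36758320e-04, -1.70701984e-03,
         4.69927695e-05],
       [-1.90514855e-03,  2.89582744e-01, -9.57151088e-01,
        -1.79366778e-01],
       [ 0.00000000e+00,  0.00000000e+00,  0.00000000e+00,
         1.00000000e+00]])}
```

View pics/scene0.png

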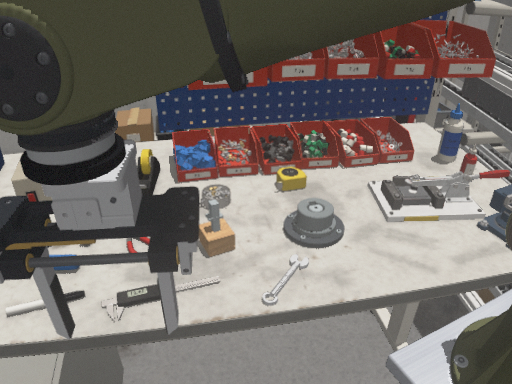

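View pics/top0.png

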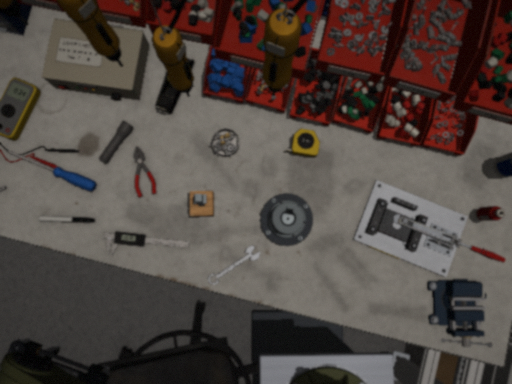

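View pics/wrist0.png

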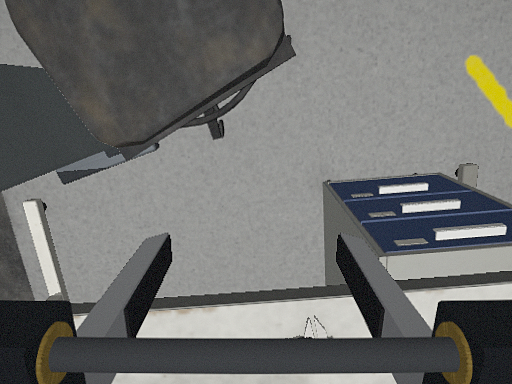

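The scene and top pictures both show the stand (top ~(201,203)), hub (top ~(287,218)), tin (225,143), tape (305,143) and spanner (235,265). The wrist camera looks away from the work. Next I'll get first positions and zoomed views.

Run:
```python
from h import *
z=np.load('pics/top0.npz');T=z['T']
for n,uv in dict(stand=(201,203),hub=(287,218),tin=(225,143),tape=(305,143),span=(235,265)).items():
    d=z['d'][uv[1],uv[0]];o,r=ray('top',[uv],T);print(n,(o+r[0]*d).round(4),plane('top',[uv],T,0.0).round(3))
im=z['im'][:,:,::-1]
a=cv2.resize(im[170:300,170:330],None,fx=5,fy=4.6,interpolation=cv2.INTER_CUBIC);cv2.imwrite('pics/topz.png',a)
z=np.load('pics/scene0.npz');im=z['im'][:,:,::-1]
cv2.imwrite('pics/scz.png',cv2.resize(im[160:290,180:360],None,fx=4.4,fy=4.4,interpolation=cv2.INTER_CUBIC))
```

```text
stand [0.5097 0.2916 0.0711] [[0.517 0.299 0.   ]]
hub [0.4734 0.0901 0.0575] [[0.478 0.086 0.   ]]
tin [0.6628 0.2372 0.0271] [[0.669 0.239 0.   ]]
tape [0.6582 0.0407 0.0371] [[0.667 0.036 0.   ]]
span [0.3642 0.2149 0.013 ] [[0.364 0.215 0.   ]]
```

View pics/topz.png

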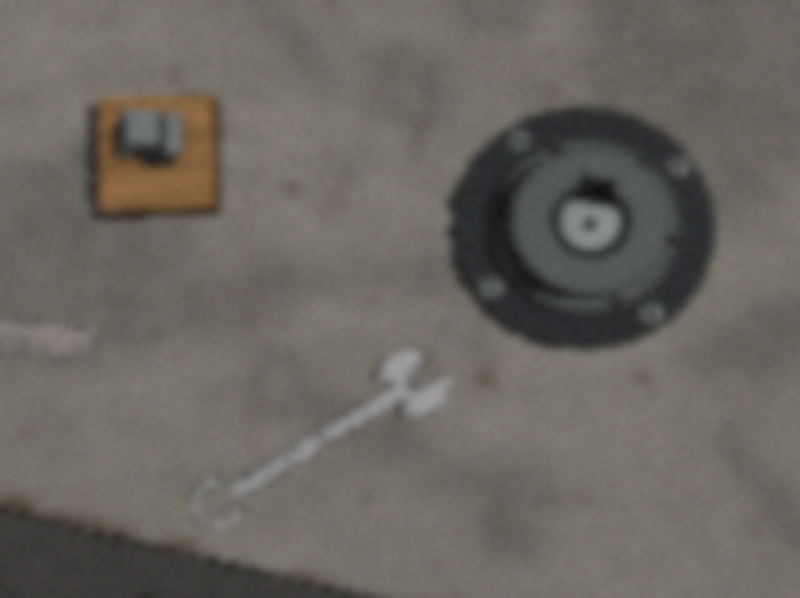

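View pics/scz.png

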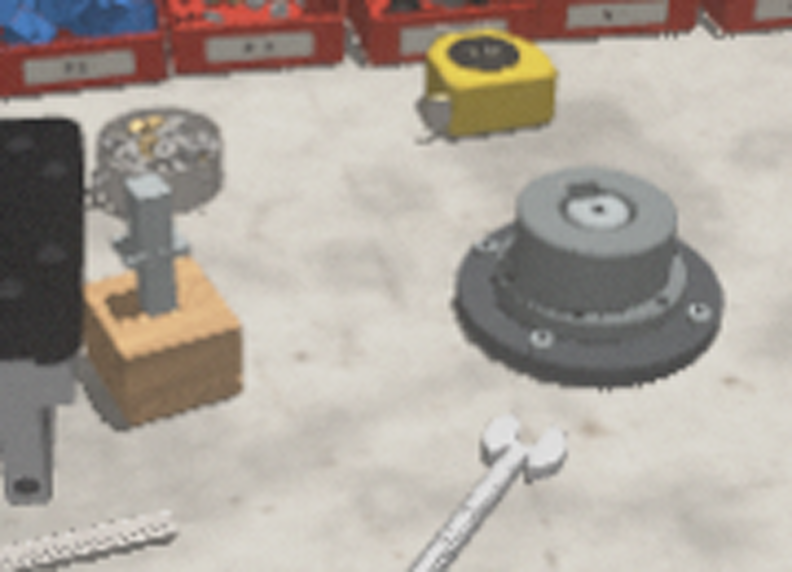

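The zooms show the key standing in the stand with its collar visible. The keyway opening is on the image-up side of the shaft, roughly world +x. I'll bring the wrist camera over the stand for precise views.

Request:
step_arm --steps '[{"x": -0.037, "y": -0.011, "claw": 0.06}, {"x": -0.037, "y": -0.011, "claw": 0.06}, {"x": -0.037, "y": -0.011, "claw": 0.06}, {"x": -0.037, "y": -0.011, "claw": 0.06}, {"x": -0.037, "y": -0.011, "claw": 0.06}]'

```text
validation failed for argument at $.st...
```

Request:
step_arm --steps '[{"x": -0.037, "y": -0.011}, {"x": -0.037, "y": -0.011}, {"x": -0.037, "y": -0.011}, {"x": -0.037, "y": -0.011}, {"x": -0.037, "y": -0.011}]'

```text
validation failed for argument at $.st...
```

Request:
step_arm --steps '[{"x": -0.037, "y": -0.011, "z": 0, "ax": 0, "ay": 0, "az": 0, "claw": 0.06}]'

```text
time_s: 0.23
ee_pos: [0.2146, 0.4962, 0.2046]
eef_rot: [-3.141, -0.001, 2.8]
force: [0.4, -0.6, -0.5]
grip_width: 0.0903
```

Request:
step_arm --steps '[{"x": -0.037, "y": -0.011, "z": 0, "ax": 0, "ay": 0, "az": 0, "claw": 0.06}, {"x": -0.037, "y": -0.011, "z": 0, "ax": 0, "ay": 0, "az": 0, "claw": 0.06}, {"x": -0.037, "y": -0.011, "z": 0, "ax": 0, "ay": 0, "az": 0, "claw": 0.06}, {"x": -0.037, "y": -0.011, "z": 0, "ax": 0, "ay": 0, "az": 0, "claw": 0.06}, {"x": -0.037, "y": -0.011, "z": 0, "ax": 0, "ay": 0, "az": 0, "claw": 0.06}]'

```text
time_s: 0.65
ee_pos: [0.3741, 0.378, 0.2034]
eef_rot: [-3.139, -0.002, 2.807]
force: [0.3, 1.9, -0.9]
grip_width: 0.0609
```

Request:
step_arm --steps '[{"x": -0.037, "y": -0.011, "z": 0, "ax": 0, "ay": 0, "az": 0, "claw": 0.06}, {"x": -0.037, "y": -0.011, "z": 0, "ax": 0, "ay": 0, "az": 0, "claw": 0.06}, {"x": -0.03, "y": -0.011, "z": 0, "ax": 0, "ay": 0, "az": 0, "claw": 0.06}, {"x": 0, "y": 0, "z": 0, "ax": 0, "ay": 0, "az": 0, "claw": 0.06}]'

```text
time_s: 0.98
ee_pos: [0.4692, 0.3043, 0.2025]
eef_rot: [-3.137, -0.002, 2.802]
force: [-0.3, 0.1, -0.3]
grip_width: 0.06
```

Run:
```python
from h import *
snap('wrist','w1');print(ctrl.get_obs()['joint_vel'])
```

```text
[ 0.07098666 -0.02123971  0.02195162  0.00988314 -0.00047741  0.04563752]
```

View pics/w1.png

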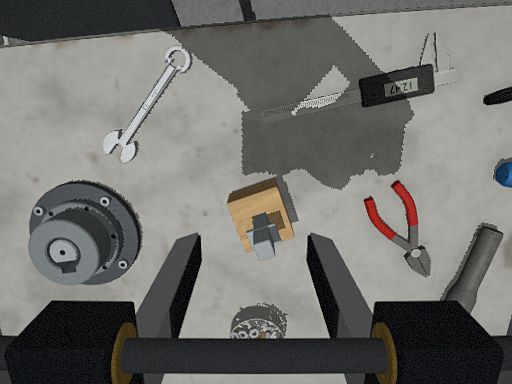

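The wrist view shows the key and stand at about (262,235), and the hub at (65,245) with the keyway at its lower side.

Run:
```python
from h import *
z=np.load('pics/w1.npz');im=z['im'][:,:,::-1]
a=cv2.resize(im[165:275,210:310],None,fx=5,fy=5,interpolation=cv2.INTER_CUBIC)
b=cv2.resize(im[205:285,25:125],None,fx=5,fy=5,interpolation=cv2.INTER_CUBIC)
cv2.imwrite('pics/w1a.png',a);cv2.imwrite('pics/w1b.png',b)
```

```text
(no output)
```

View pics/w1a.png

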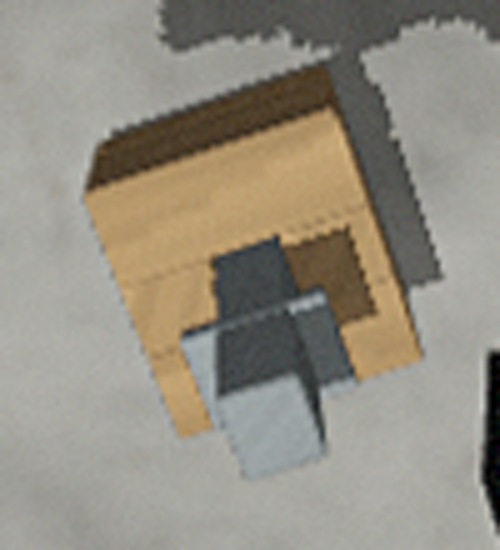

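View pics/w1b.png

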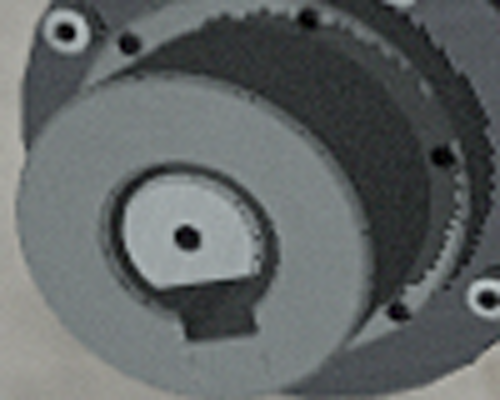

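Request:
step_arm --steps '[{"x": -0.035, "y": 0, "z": 0, "ax": 0, "ay": 0, "az": 0, "claw": 0.06}, {"x": -0.035, "y": 0, "z": 0, "ax": 0, "ay": 0, "az": 0, "claw": 0.06}, {"x": -0.035, "y": 0, "z": 0, "ax": 0, "ay": 0, "az": 0, "claw": 0.06}, {"x": -0.025, "y": 0, "z": 0, "ax": 0, "ay": 0, "az": 0, "claw": 0.06}, {"x": 0, "y": 0, "z": 0, "ax": 0, "ay": 0, "az": 0, "claw": 0.06}]'

```text
time_s: 1.45
ee_pos: [0.5914, 0.2641, 0.2013]
eef_rot: [-3.137, -0.005, 2.807]
force: [0.6, 0.4, 0.1]
grip_width: 0.0599
```

Run:
```python
from h import *
im,d,T=snap('wrist','w2');print(ctrl.get_obs()['ee_pos'],ctrl.get_obs()['eef_rot'])
uv=proj('wrist',[[0.51,0.29,0.1],[0.473,0.09,0.057]],T);print(uv)
im=im[:,:,::-1]
for k,(u,v) in zip('ab',uv.astype(int)):
    u=max(u,60);v=max(v,60)
    cv2.imwrite(f'pics/w2{k}.png',cv2.resize(im[v-60:v+60,u-60:u+60],None,fx=5,fy=5,interpolation=cv2.INTER_CUBIC)); print(u-60,v-60)
```

```text
[0.58988112 0.26497551 0.20120744] [-3.13678566 -0.00529755  2.807596  ]
[[250.66189355  92.49093186]
 [ 37.37545888 128.13252583]]
190 32
0 68
```

View pics/w2.png

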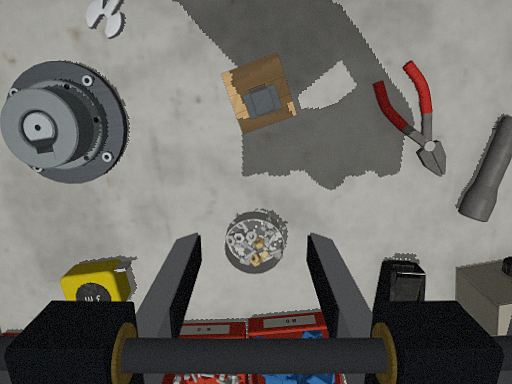

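View pics/w2a.png

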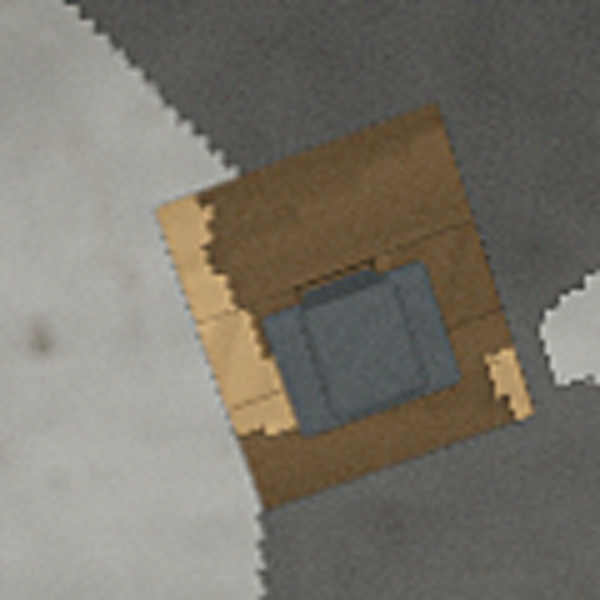

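View pics/w2b.png

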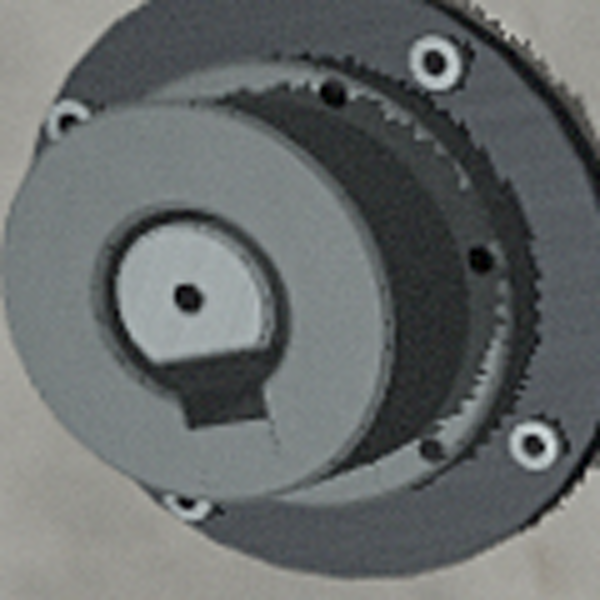

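w2 looks almost straight down on the key: the tab is at crop (360,345), with collar wings left and right. The flat, dark flush face is towards image-up (robot side), so the nose seems to point image-down. In the hub crop, the shaft flat runs along (160,365)-(270,350) and the keyway opening is at about (225,400). I'll check this by triangulating.

```bash
cat >> h.py <<'E'
def tri(obs):
    A=np.zeros((3,3));b=np.zeros(3)
    for n,uv,T in obs:
        o,d=ray(n,[uv],T);d=d[0]/np.linalg.norm(d[0]);M=np.eye(3)-np.outer(d,d);A+=M;b+=M@o
    x=np.linalg.solve(A,b);return x,max(np.linalg.norm(np.cross((x-o),d/np.linalg.norm(d))) for o,d in [(ray(n,[uv],T)[0],ray(n,[uv],T)[1][0]) for n,uv,T in obs])
E
python3 - <<'E'
from h import *
z1=np.load('pics/w1.npz');z2=np.load('pics/w2.npz')
c=lambda L,o:np.array(L)/5.+np.array(o)-0.4
t1=c([(218,392),(300,372),(325,452),(245,478)],(210,165))
t2=c([(302,308),(400,272),(425,388),(332,422)],(190,32))
P=[]
for a,b in zip(t1,t2):
    x,e=tri([('wrist',a,z1['T']),('wrist',b,z2['T'])]);P.append(x);print('tab',x.round(4),e.round(4))
for t,T,z,n in((t1,z1['T'],.101,'w1'),(t2,z2['T'],.101,'w2')):
    q=plane('wrist',t,T,z);print(n,q.mean(0).round(4),np.linalg.norm(q-np.roll(q,-1,0),axis=1).round(4))
    e=q[1]-q[0]+q[2]-q[3];print('yaw of L->R edge',np.degrees(np.arctan2(e[1],e[0])))
q2=plane('wrist',c([(265,318),(425,262),(460,380),(300,435)],(190,32)),z2['T'],.071)
print('collar',q2.mean(0),np.linalg.norm(q2-np.roll(q2,-1,0),axis=1).round(4));e=q2[1]-q2[0]+q2[2]-q2[3];print(np.degrees(np.arctan2(e[1],e[0])))
s=plane('wrist',c([(158,212),(437,105),(530,412),(262,510)],(190,32)),z2['T'],.04)
print('stand',s.mean(0),np.linalg.norm(s-np.roll(s,-1,0),axis=1).round(4));e=s[1]-s[0]+s[2]-s[3];print(np.degrees(np.arctan2(e[1],e[0])))
# hub: boss top circle, flat
h2=c([(190,297),(160,365),(270,350),(187,427),(268,415)],(0,68))
h1=c([(187,237),(162,290),(255,275),(187,340),(257,332)],(25,205))
for n,a,b in zip(['hole','flatL','flatR','slL','slR'],h1,h2):
    x,e=tri([('wrist',a,z1['T']),('wrist',b,z2['T'])]);print(n,x.round(4),e.round(4),plane('wrist',[b],z2['T'],.057).round(4))
for n,z,uv in(('w1',z1,(263,255)),('w2',z2,(262,100)),('w1h',z1,(62,268)),('w2h',z2,(15,130))):
    d=z['d'][uv[1],uv[0]];o,r=ray('wrist',[uv],z['T']);print(n,(o+r[0]*d).round(4))
E
```

```text
tab [0.5103 0.2893 0.0988] 0.0
tab [0.5101 0.3051 0.1023] 0.0004
tab [0.5283 0.3037 0.098 ] 0.0001
tab [0.5285 0.2881 0.0977] 0.0001
w1 [0.5184 0.2967 0.101 ] [0.015  0.0163 0.0152 0.0176]
yaw of L->R edge 87.96716182347318
w2 [0.5193 0.2966 0.101 ] [0.0161 0.018  0.0156 0.018 ]
yaw of L->R edge 90.43478495085024
collar [0.52014226 0.29658293 0.071     ] [0.029  0.0207 0.0295 0.0207]
89.45968326963407
stand [0.51371449 0.29633096 0.04      ] [0.0552 0.0585 0.0551 0.0586]
90.71284819294924
hole [0.4721 0.0904 0.0568] 0.0002 [[0.4721 0.0907 0.057 ]]
flatL [0.4814 0.0784 0.0561] 0.0001 [[0.4815 0.0789 0.057 ]]
flatR [0.4857 0.0978 0.0533] 0.0005 [[0.4861 0.1005 0.057 ]]
slL [0.4937 0.0776 0.0561] 0.0001 [[0.4938 0.078  0.057 ]]
slR [0.4969 0.0936 0.0563] 0.0002 [[0.497  0.0942 0.057 ]]
w1 [0.5238 0.2939 0.1001]
w2 [0.5182 0.2965 0.1023]
w1h [0.4894 0.079  0.0542]
w2h [0.4671 0.0683 0.0564]
```

Head top came out at 0.098-0.102, with sizes 16x18, stand 55x58.5, and hub top 0.057, so all match. Key heading is about 0° with its nose to +x, and hub heading is about -11°. I'll go over the key and square the tool to it (yaw 180°).

```bash
cat >> h.py <<'E'
def delta(p,yawdeg):
    o=ctrl.get_obs();Rm=R.from_euler('xyz',o['eef_rot']);Rt=R.from_euler('xyz',[np.pi,0,np.radians(yawdeg)])
    print('pos',o['ee_pos'].round(4),'rpy',np.degrees(o['eef_rot']).round(2),'t',round(o['time_s'],2),'F',o['force'].round(1),'w',o['grip_width'])
    print('tool shift mm',(Rm.inv().apply(np.array(p)-o['ee_pos'])*1000).round(1),'rotvec deg',np.degrees((Rm.inv()*Rt).as_rotvec()).round(2))
E
python3 - <<'E'
from h import *
delta([.519,.2967,.15],180.2)
E
```

```text
pos [0.5899 0.265  0.2012] rpy [-179.72   -0.3   160.86] t 1.5 F [ 0.9 -0.5  1.1] w 0.0598211999988894
tool shift mm [77.1  7.  51.6] rotvec deg [ -0.22  -0.35 -19.34]
```

Request:
step_arm --steps '[{"x": 0.026, "y": 0.002, "z": 0.01, "ax": 0, "ay": 0, "az": 0, "claw": 0.06}, {"x": 0.026, "y": 0.002, "z": 0.015, "ax": 0, "ay": 0, "az": 0, "claw": 0.06}, {"x": 0.026, "y": 0.003, "z": 0.015, "ax": -0.2, "ay": -0.3, "az": -6.5, "claw": 0.06}, {"x": 0, "y": 0, "z": 0, "ax": 0, "ay": 0, "az": -6.5, "claw": 0.06}, {"x": 0, "y": 0, "z": 0, "ax": 0, "ay": 0, "az": -6.5, "claw": 0.06}]'

```text
time_s: 1.92
ee_pos: [0.5087, 0.3023, 0.159]
eef_rot: [-3.141, -0.003, -3.123]
force: [0.7, 0.3, 0.4]
grip_width: 0.0601
```

Request:
step_arm --steps '[{"x": 0, "y": 0, "z": 0, "ax": 0, "ay": 0, "az": 0, "claw": 0.06}, {"x": 0, "y": 0, "z": 0, "ax": 0, "ay": 0, "az": 0, "claw": 0.06}]'

```text
time_s: 2.08
ee_pos: [0.5053, 0.3046, 0.1591]
eef_rot: [-3.141, -0.004, -3.117]
force: [-0.3, 0.3, 0.5]
grip_width: 0.06
```

Run:
```python
from h import *
delta([.519,.2967,.13],180.2)
im,d,T=snap('wrist','w3')
im=im[:,:,::-1]
u,v=proj('wrist',[[0.519,0.2967,0.1]],T)[0].astype(int);print(u,v,u-60,v-60)
cv2.imwrite(f'pics/w3a.png',cv2.resize(im[v-60:v+60,u-80:u+80],None,fx=5,fy=5,interpolation=cv2.INTER_CUBIC))
```

```text
pos [0.5053 0.3046 0.1591] rpy [-179.96   -0.2  -178.59] t 2.08 F [-0.3  0.3  0.5] w 0.059958059158201266
tool shift mm [-13.6  -8.2  29. ] rotvec deg [-0.04 -0.2   1.21]
241 230 181 170
```

View pics/w3a.png

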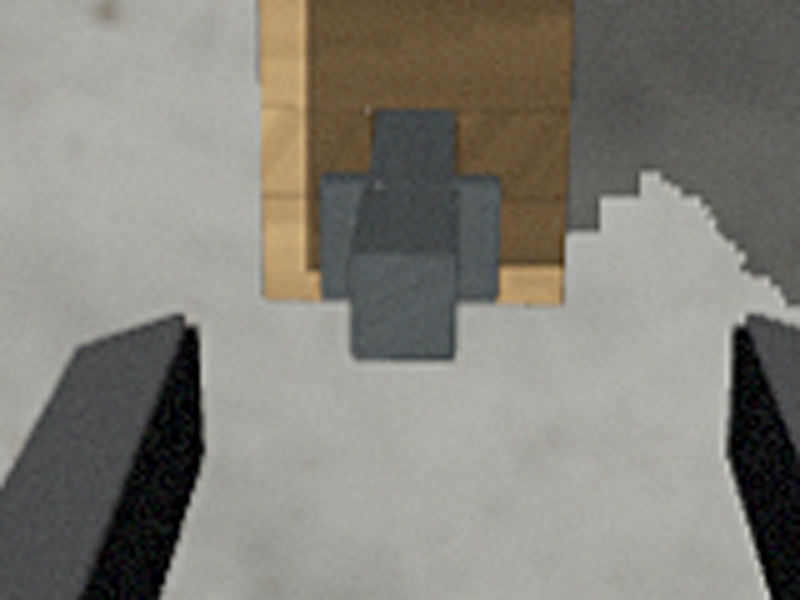

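The view from the robot's side shows tab, collar and blade flush towards the robot, so the nose is away (+x). Aligning now.

Request:
step_arm --steps '[{"x": -0.0136, "y": -0.0082, "z": 0.02, "ax": 0, "ay": -0.2, "az": 1.2, "claw": 0.05}, {"x": 0, "y": 0, "z": 0, "ax": 0, "ay": 0, "az": 0, "claw": 0.05}]'

```text
time_s: 2.3
ee_pos: [0.519, 0.2976, 0.1397]
eef_rot: [3.141, 0.002, 3.139]
force: [-0.4, -1.1, -1.5]
grip_width: 0.0514
```

Run:
```python
from h import *
delta([.519,.2967,.074],180.2)
im,d,T=snap('wrist','w4')
delta([.519,.2967,.074],180.2)
im=im[:,:,::-1]
u,v=proj('wrist',[[0.519,0.2967,0.1]],T)[0].astype(int);print(u,v,u-80,v-60)
cv2.imwrite(f'pics/w4a.png',cv2.resize(im[v-60:v+60,u-80:u+80],None,fx=5,fy=5,interpolation=cv2.INTER_CUBIC))
```

```text
pos [0.519  0.2976 0.1397] rpy [1.7998e+02 1.1000e-01 1.7986e+02] t 2.3 F [-0.4 -1.1 -1.5] w 0.05140367862699141
tool shift mm [ 0.1 -0.9 65.7] rotvec deg [ 0.02  0.11 -0.34]
pos [0.519  0.2986 0.1421] rpy [179.9    0.22 179.94] t 2.35 F [-0.2  1.1  0.6] w 0.050234786728327076
tool shift mm [ 0.2 -2.  68.1] rotvec deg [ 0.1   0.22 -0.26]
251 222 171 162
```

View pics/w4a.png

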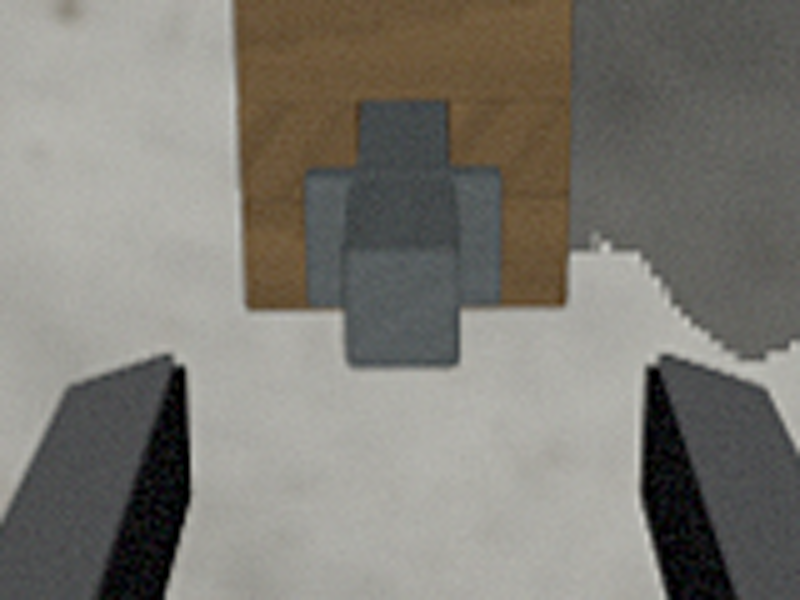

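Tab centred at crop x 402 between the fingers (mid 414), about 2 mm off, agreeing with the numbers. Descending.

Request:
step_arm --steps '[{"x": 0, "y": -0.002, "z": 0.02, "ax": 0, "ay": 0.2, "az": -0.3, "claw": 0.05}, {"x": 0, "y": 0, "z": 0.015, "ax": 0, "ay": 0, "az": 0, "claw": 0.05}, {"x": 0, "y": 0, "z": 0.01, "ax": 0, "ay": 0, "az": 0, "claw": 0.05}, {"x": 0, "y": 0, "z": 0, "ax": 0, "ay": 0, "az": 0, "claw": 0.05}]'

```text
time_s: 2.68
ee_pos: [0.5194, 0.2984, 0.1001]
eef_rot: [3.137, 0.004, 3.14]
force: [0.4, -0.5, 0.2]
grip_width: 0.0501
```

Run:
```python
from h import *
delta([.519,.2967,.074],180.2)
```

```text
pos [0.5194 0.2984 0.1001] rpy [179.73   0.26 179.91] t 2.68 F [ 0.4 -0.5  0.2] w 0.05011404023674531
tool shift mm [ 0.5 -1.8 26. ] rotvec deg [ 0.26  0.26 -0.29]
```

Request:
step_arm --steps '[{"x": 0.0004, "y": -0.002, "z": 0.015, "ax": 0.3, "ay": 0.3, "az": -0.3, "claw": 0.05}, {"x": 0, "y": 0, "z": 0.009, "ax": 0, "ay": 0, "az": 0, "claw": 0.05}, {"x": 0, "y": 0, "z": 0, "ax": 0, "ay": 0, "az": 0, "claw": 0.05}, {"x": 0, "y": 0, "z": 0, "ax": 0, "ay": 0, "az": 0, "claw": 0.05}]'

```text
time_s: 3.02
ee_pos: [0.5193, 0.2972, 0.0761]
eef_rot: [-3.142, 0.001, -3.139]
force: [0.1, -0.3, -0.4]
grip_width: 0.05
```

Run:
```python
from h import *
delta([.519,.2967,.074],180.2)
```

```text
pos [0.5193 0.2972 0.0761] rpy [-1.8000e+02  4.0000e-02 -1.7982e+02] t 3.02 F [ 0.1 -0.3 -0.4] w 0.0499644552783651
tool shift mm [ 0.3 -0.5  2.1] rotvec deg [-0.    0.04 -0.02]
```

Request:
step_arm --steps '[{"x": 0.0002, "y": -0.0005, "z": 0.0025, "ax": 0, "ay": 0, "az": 0, "claw": 0.03}, {"x": 0, "y": 0, "z": 0, "ax": 0, "ay": 0, "az": 0, "claw": 0.012}, {"x": 0, "y": 0, "z": 0, "ax": 0, "ay": 0, "az": 0, "claw": 0.012}, {"x": 0, "y": 0, "z": 0, "ax": 0, "ay": 0, "az": 0, "claw": 0.012}, {"x": 0, "y": 0, "z": 0, "ax": 0, "ay": 0, "az": 0, "claw": 0.012}]' --grip_force 40

```text
time_s: 3.43
ee_pos: [0.5197, 0.297, 0.0748]
eef_rot: [3.141, 0.002, -3.139]
force: [0.6, -0.1, -0.5]
grip_width: 0.0204
```

Run:
```python
from h import *
delta([.519,.2967,.074],180.2)
```

```text
pos [0.5197 0.297  0.0748] rpy [ 1.7995e+02  1.4000e-01 -1.7984e+02] t 3.43 F [ 0.6 -0.1 -0.5] w 0.02041431520807416
tool shift mm [ 0.7 -0.3  0.8] rotvec deg [ 0.05  0.14 -0.04]
```

Request:
step_arm --steps '[{"x": 0, "y": 0, "z": 0, "ax": 0, "ay": 0, "az": 0, "claw": 0.01}, {"x": 0, "y": 0, "z": 0, "ax": 0, "ay": 0, "az": 0, "claw": 0.01}, {"x": 0, "y": 0, "z": 0, "ax": 0, "ay": 0, "az": 0, "claw": 0.01}, {"x": 0, "y": 0, "z": 0, "ax": 0, "ay": 0, "az": 0, "claw": 0.01}]'

```text
time_s: 3.77
ee_pos: [0.5197, 0.2966, 0.075]
eef_rot: [3.141, 0.002, -3.139]
force: [-0.0, -0.0, -0.1]
grip_width: 0.0154
```

Run:
```python
from h import *
delta([.519,.2967,.074],180.2)
```

```text
pos [0.5197 0.2966 0.075 ] rpy [ 1.7999e+02  1.4000e-01 -1.7985e+02] t 3.77 F [-0.  -0.  -0.1] w 0.015351610829067783
tool shift mm [0.7 0.1 1. ] rotvec deg [ 0.01  0.14 -0.05]
```

Gripped (opening 15.4 mm for the 16 mm tab). Lifting straight up.

Request:
step_arm --steps '[{"x": 0, "y": 0, "z": -0.01, "ax": 0, "ay": 0, "az": 0, "claw": 0.01}, {"x": 0, "y": 0, "z": -0.015, "ax": 0, "ay": 0, "az": 0, "claw": 0.01}, {"x": 0, "y": 0, "z": -0.02, "ax": 0, "ay": 0, "az": 0, "claw": 0.01}, {"x": 0, "y": 0, "z": -0.025, "ax": 0, "ay": 0, "az": 0, "claw": 0.01}, {"x": 0, "y": 0, "z": -0.025, "ax": 0, "ay": 0, "az": 0, "claw": 0.01}]'

```text
time_s: 4.18
ee_pos: [0.5175, 0.2957, 0.17]
eef_rot: [-3.138, -0.006, -3.139]
force: [-0.2, 1.0, -1.9]
grip_width: 0.0157
```

Run:
```python
from h import *
delta([.487,.0877,.16],169)
```

```text
pos [0.5175 0.2957 0.17  ] rpy [-179.8    -0.32 -179.85] t 4.18 F [-0.2  1.  -1.9] w 0.01565338740724669
tool shift mm [  31.  -207.8   10.9] rotvec deg [-0.23 -0.3  11.15]
```

Request:
step_arm --steps '[{"x": -0.01, "y": -0.03, "z": 0, "ax": 0, "ay": 0, "az": 0, "claw": 0.01}, {"x": -0.008, "y": -0.036, "z": 0, "ax": 0, "ay": 0, "az": 0, "claw": 0.01}, {"x": -0.008, "y": -0.036, "z": 0, "ax": 0, "ay": 0, "az": 0, "claw": 0.01}, {"x": -0.008, "y": -0.036, "z": 0, "ax": 0, "ay": 0, "az": 0, "claw": 0.01}, {"x": -0.008, "y": -0.036, "z": 0, "ax": 0, "ay": 0, "az": 0, "claw": 0.01}]'

```text
time_s: 4.6
ee_pos: [0.5619, 0.1234, 0.1812]
eef_rot: [3.139, 0.007, -3.129]
force: [1.5, 0.1, -0.8]
grip_width: 0.0156
```

Request:
step_arm --steps '[{"x": -0.004, "y": -0.015, "z": 0, "ax": 0, "ay": 0, "az": 3, "claw": 0.01}, {"x": 0, "y": 0, "z": 0, "ax": 0, "ay": 0, "az": 5, "claw": 0.01}, {"x": 0, "y": 0, "z": 0, "ax": 0, "ay": 0, "az": 3, "claw": 0.01}, {"x": 0, "y": 0, "z": 0, "ax": 0, "ay": 0, "az": 0, "claw": 0.01}, {"x": 0, "y": 0, "z": 0, "ax": 0, "ay": 0, "az": 0, "claw": 0.01}]'

```text
time_s: 5.02
ee_pos: [0.5676, 0.0997, 0.1851]
eef_rot: [3.137, 0.009, 2.947]
force: [-0.5, 0.3, -1.7]
grip_width: 0.0159
```

Run:
```python
from h import *
delta([.487,.0877,.16],169)
im,d,T=snap('wrist','w5')
im=im[:,:,::-1]
u,v=proj('wrist',[[0.48,0.09,0.057]],T)[0].astype(int);print(u,v,u-80,v-60)
v=max(v,60)
cv2.imwrite(f'pics/w5a.png',cv2.resize(im[v-60:v+60,u-80:u+80],None,fx=5,fy=5,interpolation=cv2.INTER_CUBIC))
```

```text
pos [0.5676 0.0997 0.1851] rpy [179.74   0.51 168.88] t 5.02 F [-0.5  0.3 -1.7] w 0.015851572672787247
tool shift mm [ 77.  -27.4  24.3] rotvec deg [ 0.26  0.51 -0.12]
221 91 141 31
```

View pics/w5.png

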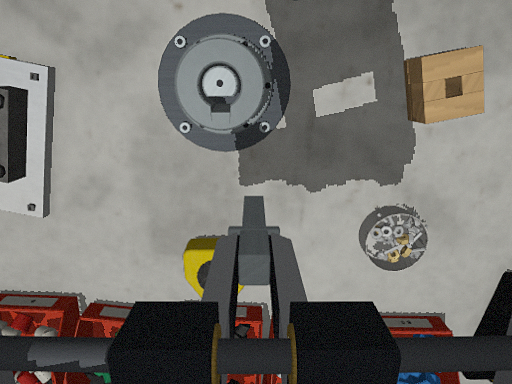

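View pics/w5a.png

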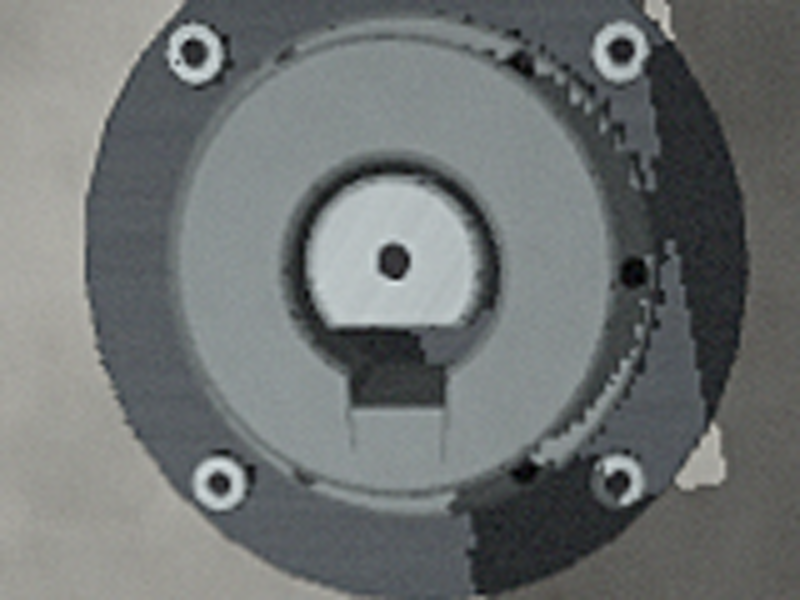

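This view is nearly straight above the hub. The shaft flat is at crop row 328, the slot end at row 406, and the slot sides at columns 350 and 446. The key is held well between the fingers. Now I'll measure the mouth and the held key.

```bash
python3 - <<'E'
from h import *
z1=np.load('pics/w1.npz');z2=np.load('pics/w2.npz');z5=np.load('pics/w5.npz')
c=lambda L,o:np.array(L)/5.+np.array(o)-0.4
h1=c([(187,237),(162,290),(255,275),(187,340),(257,332)],(25,205))
h2=c([(190,297),(160,365),(270,350),(187,427),(268,415)],(0,68))
h5=c([(393,262),(330,328),(475,326),(350,406),(446,407)],(141,31))
Q={}
for n,a,b,e in zip(['hole','flatL','flatR','slL','slR'],h1,h2,h5):
    x,er=tri([('wrist',a,z1['T']),('wrist',b,z2['T']),('wrist',e,z5['T'])]);p=plane('wrist',[e],z5['T'],.057)[0];Q[n]=p
    print(n,x.round(4),er.round(4),'w5',p.round(4))
# boss circle from w5 & holes of screws
im=z5['im'];v0=31;u0=141
b=np.array([(182,262),(612,262),(396,38),(396,490)])
bp=plane('wrist',c(b,(141,31)),z5['T'],.057);print('boss pts',bp.round(4),'ctr',bp.mean(0))
sc=plane('wrist',c([(196,52),(621,50),(620,478),(220,482)],(141,31)),z5['T'],.016);print('screws',sc.round(4),sc.mean(0).round(4))
y=Q['slR']-Q['slL'];print('hub yaw',np.degrees(np.arctan2(y[1],y[0]))-90);y=Q['flatR']-Q['flatL'];print('flat yaw',np.degrees(np.arctan2(y[1],y[0]))-90)
a=np.radians(-11);ex=np.array([np.cos(a),np.sin(a),0]);ey=np.array([-np.sin(a),np.cos(a),0])
for n in Q: print(n,'hub-rel-hole',((Q[n]-Q['hole'])@ex*1000).round(1),((Q[n]-Q['hole'])@ey*1000).round(1))
d=z5['d'];
for uv in [(220,82),(215,100),(200,60),(220,118),(220,104),(256,210),(252,262)]:
    o,r=ray('wrist',[uv],z5['T']);print(uv,(o+r[0]*d[uv[1],uv[0]]).round(4))
E
cd pics; python3 -c "
import cv2;im=cv2.imread('w5.png');cv2.imwrite('w5k.png',cv2.resize(im[185:295,190:320],None,fx=5,fy=5,interpolation=cv2.INTER_CUBIC))"
```

```text
hole [0.4722 0.0899 0.056 ] 0.0003 w5 [0.4725 0.0899 0.057 ]
flatL [0.4814 0.0769 0.0542] 0.0006 w5 [0.4809 0.0769 0.057 ]
flatR [0.4853 0.1008 0.0575] 0.0011 w5 [0.4855 0.1013 0.057 ]
slL [0.494  0.0772 0.0555] 0.0004 w5 [0.4943 0.0773 0.057 ]
slR [0.4972 0.0935 0.0562] 0.0005 w5 [0.4977 0.0936 0.057 ]
boss pts [[0.4655 0.0548 0.057 ]
 [0.4797 0.1263 0.057 ]
 [0.4383 0.0981 0.057 ]
 [0.5099 0.082  0.057 ]] ctr [0.47335493 0.09027975 0.057     ]
screws [[0.4274 0.0587 0.016 ]
 [0.4425 0.1363 0.016 ]
 [0.52   0.1216 0.016 ]
 [0.5053 0.0435 0.016 ]] [0.4738 0.09   0.016 ]
hub yaw -11.8439735217286
flat yaw -10.494768225271883
hole hub-rel-hole 0.0 0.0
flatL hub-rel-hole 10.7 -11.1
flatR hub-rel-hole 10.5 13.7
slL hub-rel-hole 23.8 -8.2
slR hub-rel-hole 24.1 8.4
(220, 82) [0.4719 0.0907 0.0573]
(215, 100) [0.4859 0.0786 0.0127]
(200, 60) [0.4514 0.0781 0.0561]
(220, 118) [0.5011 0.0841 0.0563]
(220, 104) [0.4905 0.0828 0.0155]
(256, 210) [0.5575 0.1038 0.1504]
(252, 262) [0.5625 0.1001 0.2108]
```

View pics/w5k.png

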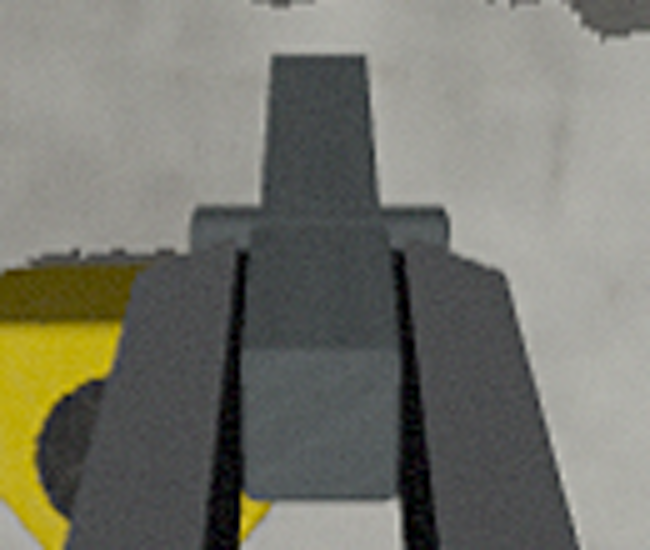

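The held key's blade is vertical in the image, with tip corners at crop (272,57)/(366,57) and collar edge at row ~208. Checking where the tip sits in the tool frame, and the scene view for tilt.

Run:
```python
from h import *
M=np.array(vision.camera_params('wrist')['mount'])
c=lambda L,o:np.array(L)/5.+np.array(o)-0.4
pts=dict(tipL=(272,57),tipR=(366,57),colL=(192,208),colR=(448,208),bl_topL=(262,206),bl_topR=(378,206),tabL=(243,348),tabR=(400,348))
o,r=ray('wrist',c(list(pts.values()),(190,185)),M)
for (n,_),d in zip(pts.items(),r):
    for xt in (0.0097,0.0077,):
        s=(xt-o[0])/d[0];print(n,xt,((o+s*d)*1000).round(1),end=' | ')
    print()
im,d,T=snap('scene','s5')
o=ctrl.get_obs();Tt=np.eye(4);Tt[:3,:3]=R.from_euler('xyz',o['eef_rot']).as_matrix();Tt[:3,3]=o['ee_pos']
P=[(Tt@[0.005,0,0.065,1])[:3],(Tt@[0,0,0,1])[:3]];print(P,proj('scene',P,T))
u,v=proj('scene',P,T)[0].astype(int)
cv2.imwrite('pics/s5a.png',cv2.resize(im[v-80:v+30,u-60:u+60,::-1],None,fx=5,fy=5,interpolation=cv2.INTER_CUBIC));print(u-60,v-80)
```

```text
tipL 0.0097 [ 9.7 -6.8 70.7] | tipL 0.0077 [ 7.7 -7.  77.3] | 
tipR 0.0097 [ 9.7  7.4 70.7] | tipR 0.0077 [ 7.7  7.6 77.3] | 
colL 0.0097 [  9.7 -14.7   9.5] | colL 0.0077 [  7.7 -15.   14.5] | 
colR 0.0097 [ 9.7 15.4  9.5] | colR 0.0077 [ 7.7 15.8 14.4] | 
bl_topL 0.0097 [ 9.7 -6.5 10.2] | bl_topL 0.0077 [ 7.7 -6.6 15.2] | 
bl_topR 0.0097 [ 9.7  7.2 10.1] | bl_topR 0.0077 [ 7.7  7.4 15.1] | 
tabL 0.0097 [  9.7  -7.2 -27. ] | tabL 0.0077 [  7.7  -7.4 -22.9] | 
tabR 0.0097 [  9.7   8.1 -27. ] | tabR 0.0077 [  7.7   8.3 -23. ] | 
[array([0.56331585, 0.10113325, 0.1199072 ]), array([0.56760047, 0.09999962, 0.1849484 ])] [[289.88281009 162.75262623]
 [290.753253   133.9995528 ]]
229 82
```

View pics/s5a.png

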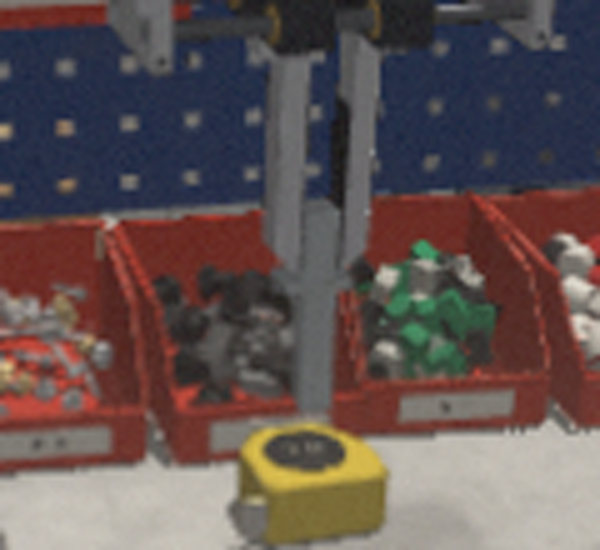

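```bash
python3 - <<'E'
from h import *
c=lambda L,o:np.array(L)/5.+np.array(o)-0.4
for tag,off,P in (('w4',(171,162),[((402,246),.0995),((402,170),.0635),((402,100),.0400)]),('w3',(161,170),[((405,252),.0995),((410,178),.0635),((415,110),.0400)]),('w1',(210,165),[((260,381),.0995),((248,243),.04)])):
    T=np.load(f'pics/{tag}.npz')['T']
    for p,z in P: print(tag,z,plane('wrist',c([p],off),T,z)[0].round(4))
T=np.load('pics/w5.npz')['T']
for p,dz in [((321,348),25.5),((320,208),-10.5),((319,57),-63.5)]:
    print('w5',dz,plane('wrist',c([p],(190,185)),T,.1851+dz/1000)[0].round(4))
E
python3 - <<'E'
import cv2
im=cv2.imread('pics/s5.png');cv2.imwrite('pics/s5b.png',cv2.resize(im[110:180,265:315],None,fx=8,fy=8,interpolation=cv2.INTER_CUBIC))
E
```

```text
w4 0.0995 [0.5107 0.2963 0.0995]
w4 0.0635 [0.5109 0.2962 0.0635]
w4 0.04 [0.5059 0.2961 0.04  ]
w3 0.0995 [0.5109 0.2963 0.0995]
w3 0.0635 [0.5112 0.296  0.0635]
w3 0.04 [0.5061 0.2961 0.04  ]
w1 0.0995 [0.5105 0.2972 0.0995]
w1 0.04 [0.5055 0.2975 0.04  ]
w5 25.5 [0.5586 0.1017 0.2106]
w5 -10.5 [0.5586 0.1019 0.1746]
w5 -63.5 [0.5566 0.1024 0.1216]
```

View pics/s5b.png

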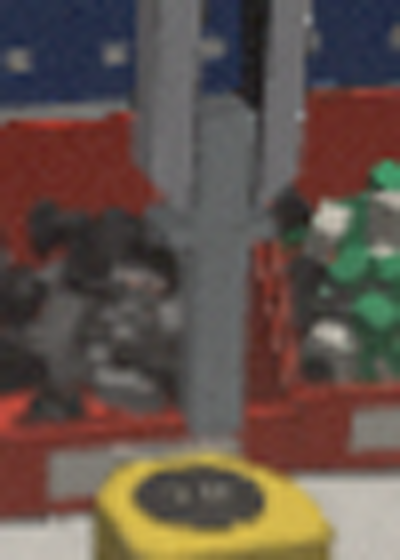

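The blade/collar rows don't quite agree with one vertical plane, so I'll fit the flat face from the depth picture.

Run:
```python
from h import *
def col(tag,u,v0,v1):
    z=np.load(f'pics/{tag}.npz');T=z['T'];d=z['d']
    for v in range(v0,v1,2):
        uv=[(uu,v) for uu in range(u-4,u+5)];o,r=ray('wrist',uv,T);dd=np.array([d[v,x[0]] for x in uv]);ok=dd>0
        P=o+r*dd[:,None];print(tag,v,np.median(P[ok],0).round(4),P[ok][:,2].std().round(4))
col('w5',254,194,292)
col('w4',251,176,240)
z=np.load('pics/w2.npz');T=z['T']
for uv in [(228,80),(265,65),(285,85),(230,120)]:
    o,r=ray('wrist',[uv],T);print('stand top',(o+r[0]*z['d'][uv[1],uv[0]]).round(4))
```

```text
w5 194 [5.918e-01 9.680e-02 2.000e-04] 0.0008
w5 196 [0.5561 0.103  0.1234] 0.0007
w5 198 [0.556  0.103  0.1283] 0.0006
w5 200 [0.5565 0.1028 0.1322] 0.0005
w5 202 [0.5566 0.1028 0.1362] 0.0006
w5 204 [0.5563 0.1027 0.1405] 0.0006
w5 206 [0.5566 0.1028 0.1442] 0.0006
w5 208 [0.5566 0.1027 0.148 ] 0.0009
w5 210 [0.5567 0.1026 0.1516] 0.0007
w5 212 [0.5574 0.1025 0.1546] 0.0011
w5 214 [0.5572 0.1025 0.1583] 0.0008
w5 216 [0.5572 0.1024 0.1617] 0.0005
w5 218 [0.5571 0.1024 0.1652] 0.0006
w5 220 [0.5575 0.1024 0.1679] 0.0003
w5 222 [0.5576 0.1024 0.1708] 0.0005
w5 224 [0.5578 0.1022 0.1734] 0.0006
w5 226 [0.5576 0.1022 0.1772] 0.0005
w5 228 [0.5578 0.1023 0.1797] 0.0007
w5 230 [0.5581 0.1022 0.182 ] 0.0003
w5 232 [0.5576 0.1022 0.1853] 0.0005
w5 234 [0.5582 0.1021 0.1874] 0.0005
w5 236 [0.5582 0.1022 0.19  ] 0.0007
w5 238 [0.5582 0.1021 0.1926] 0.0004
w5 240 [0.5581 0.102  0.1952] 0.0007
w5 242 [0.5585 0.1021 0.1969] 0.0007
w5 244 [0.5584 0.102  0.1991] 0.0004
w5 246 [0.5585 0.1019 0.2017] 0.0004
w5 248 [0.5585 0.1019 0.2037] 0.0006
w5 250 [0.5586 0.1018 0.2063] 0.0006
w5 252 [0.5589 0.1
[... 1387 characters left out ...]
5109 0.2963 0.0972] 0.0005
w4 212 [0.5111 0.2964 0.1007] 0.0005
w4 214 [0.5124 0.2963 0.1011] 0.0004
w4 216 [0.5137 0.2963 0.1015] 0.0006
w4 218 [0.5152 0.2963 0.1013] 0.0008
w4 220 [0.5165 0.2963 0.1014] 0.0004
w4 222 [0.5181 0.2963 0.1011] 0.0006
w4 224 [0.5196 0.2963 0.101 ] 0.0003
w4 226 [0.5212 0.2963 0.1007] 0.0006
w4 228 [0.5226 0.2963 0.1008] 0.0004
w4 230 [0.524  0.2963 0.1009] 0.0007
w4 232 [0.5252 0.2963 0.1015] 0.0007
w4 234 [0.5271 0.2963 0.1007] 0.0005
w4 236 [5.723e-01 2.955e-01 4.000e-04] 0.0005
w4 238 [ 0.5747  0.2955 -0.    ] 0.0009
stand top [0.4919 0.2731 0.0408]
stand top [0.4907 0.3102 0.0394]
stand top [0.5138 0.3222 0.0406]
stand top [ 5.290e-01  2.584e-01 -2.000e-04]
```

Depth shows bench and hub level, but the key leans about 1.9° in the hand (tip towards the robot), the same as it leaned in the stand. I'll tilt the tool to make it upright and work from the tip point.

```bash
cat >> h.py <<'E'
# key tip origin & key axes in tool frame, from w5
_T5=np.eye(4)
def _init():
    global TIP
    z=np.load('pics/w5.npz');M=np.array(vision.camera_params('wrist')['mount']);Tt=z['T']@np.linalg.inv(M)
    a=np.radians(-11);ex=np.array([np.cos(a),np.sin(a),0])
    w=np.array([.5560,.1025,.120])+.0045*ex
    TIP=np.linalg.inv(Tt)@np.r_[w,1]; TIP=TIP[:3]
_init()
def dtip(p,pitch=2.4,yaw=169.1,roll=180.,tip=None):
    tip=TIP if tip is None else tip
    o=ctrl.get_obs();Rm=R.from_euler('xyz',o['eef_rot']);Rt=R.from_euler('xyz',np.radians([roll,pitch,yaw]))
    tgt=np.array(p)-Rt.apply(tip);now=o['ee_pos']+Rm.apply(tip)
    print('pos',o['ee_pos'].round(4),'rpy',np.degrees(o['eef_rot']).round(2),'t',round(o['time_s'],2),'F',o['force'].round(1),'w',round(o['grip_width'],4),'tip',now.round(4))
    a=np.radians(-10.9);e=(np.array(p)-now);print('tip err hub x,y,z mm',np.round([e[0]*np.cos(a)+e[1]*np.sin(a),-e[0]*np.sin(a)+e[1]*np.cos(a),e[2]],5)*1000)
    print('tool shift mm',(Rm.inv().apply(tgt-o['ee_pos'])*1000).round(1),'rotvec deg',np.degrees((Rm.inv()*Rt).as_rotvec()).round(2))
E
python3 - <<'E'
from h import *
print(TIP*1000)
dtip([.4894,.0868,.085])
E
```

```text
[ 8.04635783  0.26367736 65.02550423]
pos [0.5676 0.1    0.1849] rpy [179.75   0.51 168.92] t 5.12 F [-0.2 -0.2 -2. ] w 0.0158 tip [0.5604 0.102  0.1199]
tip err hub x,y,z mm [-66.83 -28.33 -34.86]
tool shift mm [ 69.2 -28.4  33.9] rotvec deg [ 0.25 -1.89 -0.18]
```

Request:
step_arm --steps '[{"x": 0.02, "y": -0.008, "z": 0.008, "ax": 0, "ay": -0.9, "az": 0, "claw": 0.01}, {"x": 0.025, "y": -0.01, "z": 0.01, "ax": 0.2, "ay": -0.9, "az": -0.2, "claw": 0.01}, {"x": 0.022, "y": -0.01, "z": 0.012, "ax": 0, "ay": 0, "az": 0, "claw": 0.01}, {"x": 0, "y": 0, "z": 0, "ax": 0, "ay": 0, "az": 0, "claw": 0.01}, {"x": 0, "y": 0, "z": 0, "ax": 0, "ay": 0, "az": 0, "claw": 0.01}]'

```text
time_s: 5.53
ee_pos: [0.4941, 0.0865, 0.152]
eef_rot: [3.141, 0.042, 2.963]
force: [-0.1, -0.3, -2.2]
grip_width: 0.0156
```

Run:
```python
from h import *
dtip([.4894,.0868,.075])
```

```text
pos [0.4941 0.0865 0.152 ] rpy [179.95   2.41 169.75] t 5.53 F [-0.1 -0.3 -2.2] w 0.0156 tip [0.4889 0.0878 0.0867]
tip err hub x,y,z mm [  0.65  -0.89 -11.66]
tool shift mm [-0.2 -0.9 11.7] rotvec deg [0.08 0.01 0.65]
```

Fine-adjust, then look to verify before entering.

Request:
step_arm --steps '[{"x": -0.0003, "y": -0.001, "z": 0.01, "ax": 0, "ay": 0, "az": 0.7, "claw": 0.01}, {"x": 0, "y": 0, "z": 0, "ax": 0, "ay": 0, "az": 0, "claw": 0.01}, {"x": 0, "y": 0, "z": 0, "ax": 0, "ay": 0, "az": 0, "claw": 0.01}]'

```text
time_s: 5.78
ee_pos: [0.496, 0.0862, 0.142]
eef_rot: [3.14, 0.044, 2.952]
force: [0.1, 0.2, -1.0]
grip_width: 0.016
```

Run:
```python
from h import *
dtip([.4894,.0868,.065])
im,d,T=snap('wrist','w6');im=im[:,:,::-1]
u,v=proj('wrist',[[0.485,0.087,0.065]],T)[0].astype(int);print(u-70,v-50)
cv2.imwrite(f'pics/w6a.png',cv2.resize(im[v-50:v+60,u-70:u+70],None,fx=5,fy=5,interpolation=cv2.INTER_CUBIC))
im,d,T=snap('scene','s6')
u,v=proj('scene',[[0.485,0.087,0.065]],T)[0].astype(int)
cv2.imwrite('pics/s6a.png',cv2.resize(im[v-60:v+40,u-60:u+60,::-1],None,fx=5,fy=5,interpolation=cv2.INTER_CUBIC))
dtip([.4894,.0868,.065])
```

```text
pos [0.496  0.0862 0.142 ] rpy [179.88   2.51 169.13] t 5.78 F [ 0.1  0.2 -1. ] w 0.016 tip [0.491  0.0876 0.0767]
tip err hub x,y,z mm [ -1.44  -1.06 -11.71]
tool shift mm [ 1.8 -1.  11.7] rotvec deg [0.12 0.11 0.03]
181 138
pos [0.4958 0.0862 0.1419] rpy [179.89   2.49 169.13] t 5.88 F [ 0.4 -0.3 -2.3] w 0.0155 tip [0.4908 0.0875 0.0766]
tip err hub x,y,z mm [ -1.24  -0.96 -11.6 ]
tool shift mm [ 1.6 -0.9 11.5] rotvec deg [0.11 0.09 0.03]
```

View pics/w6a.png

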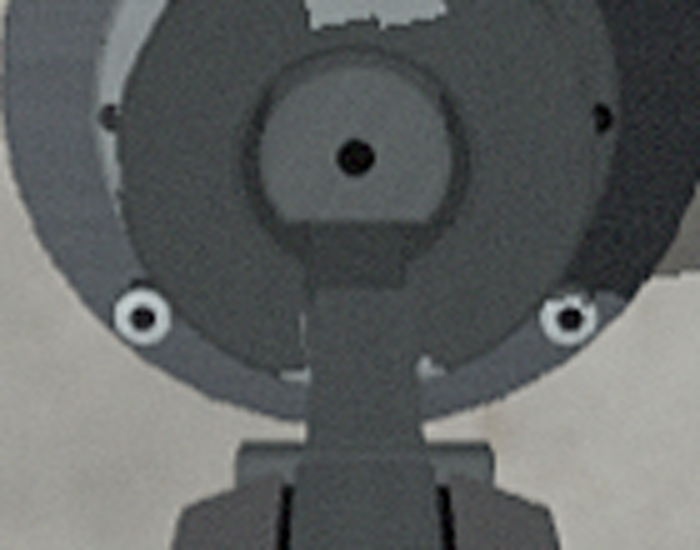

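View pics/s6a.png

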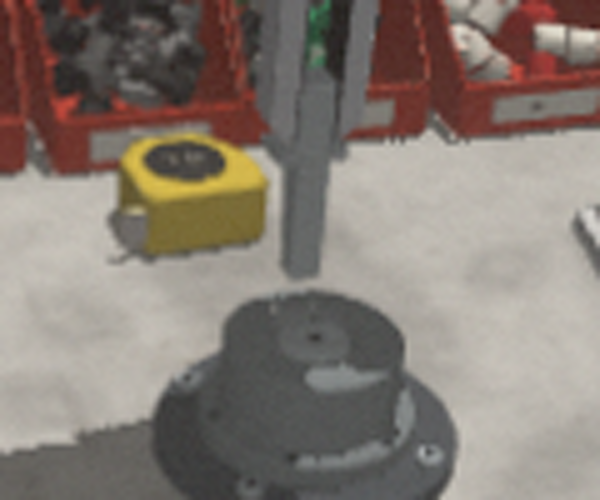

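The tip is about 1 mm right (hub +y) of the slot, in the picture (tip columns 315-415, slot 308-405) and in the numbers. Correcting, then re-checking.

Request:
step_arm --steps '[{"x": 0.0016, "y": -0.001, "z": 0.008, "ax": 0.1, "ay": 0.1, "az": 0, "claw": 0.01}, {"x": 0, "y": 0, "z": 0, "ax": 0, "ay": 0, "az": 0, "claw": 0.01}, {"x": 0, "y": 0, "z": 0, "ax": 0, "ay": 0, "az": 0, "claw": 0.01}]'

```text
time_s: 6.13
ee_pos: [0.495, 0.0855, 0.1332]
eef_rot: [3.141, 0.042, 2.952]
force: [0.5, -0.3, -2.2]
grip_width: 0.0159
```

Run:
```python
from h import *
dtip([.4894,.0868,.05])
im,d,T=snap('wrist','w7');im=im[:,:,::-1]
u,v=proj('wrist',[[0.485,0.087,0.065]],T)[0].astype(int);print(u-70,v-50)
cv2.imwrite(f'pics/w7a.png',cv2.resize(im[v-50:v+60,u-70:u+70],None,fx=5,fy=5,interpolation=cv2.INTER_CUBIC))
dtip([.4894,.0868,.05])
```

```text
pos [0.495  0.0855 0.1332] rpy [179.99   2.4  169.14] t 6.13 F [ 0.5 -0.3 -2.2] w 0.0159 tip [0.4899 0.0867 0.0679]
tip err hub x,y,z mm [ -0.48  -0.   -17.87]
tool shift mm [ 1.2 -0.  17.8] rotvec deg [ 0.01 -0.    0.04]
182 142
pos [0.4948 0.0854 0.133 ] rpy [-180.      2.37  169.14] t 6.18 F [-0.4  0.3 -2.4] w 0.0157 tip [0.4896 0.0867 0.0677]
tip err hub x,y,z mm [ -0.25   0.08 -17.68]
tool shift mm [ 1.   0.1 17.6] rotvec deg [-0.   -0.03  0.04]
```

View pics/w7a.png

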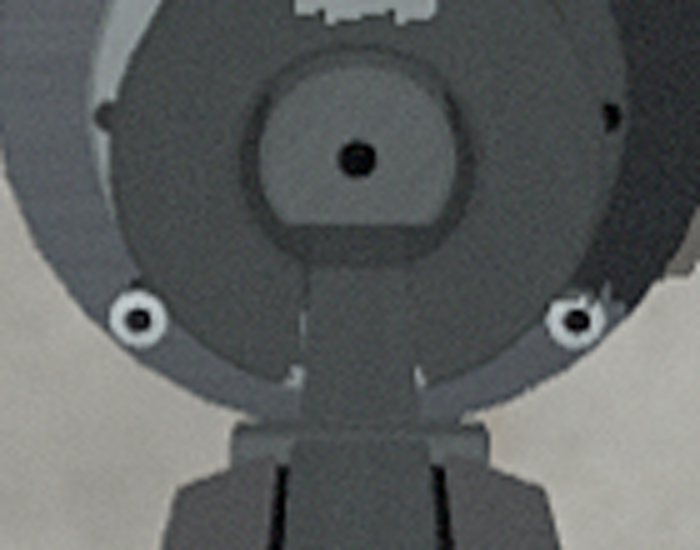

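Centred now (tip 307-410 over the slot). Lowering into the mouth in small steps.

Request:
step_arm --steps '[{"x": 0.0004, "y": 0, "z": 0.005, "ax": 0, "ay": 0, "az": 0, "claw": 0.01}, {"x": 0.0002, "y": 0, "z": 0.004, "ax": 0, "ay": 0, "az": 0, "claw": 0.01}, {"x": 0.0002, "y": 0, "z": 0.004, "ax": 0, "ay": 0, "az": 0, "claw": 0.01}, {"x": 0, "y": 0, "z": 0, "ax": 0, "ay": 0, "az": 0, "claw": 0.01}]'

```text
time_s: 6.52
ee_pos: [0.4947, 0.0855, 0.1187]
eef_rot: [3.142, 0.042, 2.952]
force: [-0.2, -0.1, -1.2]
grip_width: 0.0159
```

Run:
```python
from h import *
dtip([.4892,.0868,.045])
```

```text
pos [0.4947 0.0855 0.1187] rpy [180.     2.39 169.14] t 6.52 F [-0.2 -0.1 -1.2] w 0.0159 tip [0.4895 0.0867 0.0534]
tip err hub x,y,z mm [-0.3   0.   -8.42]
tool shift mm [0.7 0.  8.4] rotvec deg [ 0.01 -0.01  0.04]
```

Tip is 3.6 mm inside with no contact force. Going further down, easing towards the shaft flat.

Request:
step_arm --steps '[{"x": 0.0005, "y": 0, "z": 0.004, "ax": 0, "ay": 0, "az": 0, "claw": 0.01}, {"x": 0.0005, "y": 0, "z": 0.004, "ax": 0, "ay": 0, "az": 0, "claw": 0.01}, {"x": 0.0004, "y": 0, "z": 0.003, "ax": 0, "ay": 0, "az": 0, "claw": 0.01}, {"x": 0, "y": 0, "z": 0, "ax": 0, "ay": 0, "az": 0, "claw": 0.01}]'

```text
time_s: 6.85
ee_pos: [0.4936, 0.0857, 0.1063]
eef_rot: [-3.142, 0.041, 2.952]
force: [-0.1, 0.5, -2.0]
grip_width: 0.0156
```

Run:
```python
from h import *
dtip([.4883,.0868,.035])
```

```text
pos [0.4936 0.0857 0.1063] rpy [-180.      2.37  169.14] t 6.85 F [-0.1  0.5 -2. ] w 0.0156 tip [0.4884 0.0869 0.041 ]
tip err hub x,y,z mm [-0.05 -0.12 -5.99]
tool shift mm [ 0.3 -0.1  6. ] rotvec deg [ 0.   -0.03  0.04]
```

Request:
step_arm --steps '[{"x": 0.0004, "y": 0, "z": 0.003, "ax": 0, "ay": 0, "az": 0, "claw": 0.01}, {"x": 0.0004, "y": 0, "z": 0.003, "ax": 0, "ay": 0, "az": 0, "claw": 0.01}, {"x": 0.0002, "y": 0, "z": 0.002, "ax": 0, "ay": 0, "az": 0, "claw": 0.01}, {"x": 0, "y": 0, "z": 0, "ax": 0, "ay": 0, "az": 0, "claw": 0.01}]'

```text
time_s: 7.18
ee_pos: [0.4932, 0.0858, 0.0976]
eef_rot: [3.141, 0.042, 2.952]
force: [0.8, -0.2, -2.1]
grip_width: 0.0157
```

Run:
```python
from h import *
dtip([.4877,.0869,.025])
```

```text
pos [0.4932 0.0858 0.0976] rpy [179.99   2.43 169.14] t 7.18 F [ 0.8 -0.2 -2.1] w 0.0157 tip [0.4881 0.087  0.0323]
tip err hub x,y,z mm [-0.36 -0.22 -7.29]
tool shift mm [ 0.6 -0.2  7.3] rotvec deg [0.01 0.03 0.04]
```

Request:
step_arm --steps '[{"x": 0.0002, "y": 0, "z": 0.002, "ax": 0, "ay": 0, "az": 0, "claw": 0.01}, {"x": 0.0001, "y": 0, "z": 0.002, "ax": 0, "ay": 0, "az": 0, "claw": 0.01}, {"x": 0, "y": 0, "z": 0, "ax": 0, "ay": 0, "az": 0, "claw": 0.01}]'

```text
time_s: 7.43
ee_pos: [0.4932, 0.0858, 0.0933]
eef_rot: [3.141, 0.043, 2.952]
force: [0.3, -0.5, -1.7]
grip_width: 0.0157
```

Run:
```python
from h import *
dtip([.4877,.0869,.025])
```

```text
pos [0.4932 0.0858 0.0933] rpy [179.98   2.45 169.14] t 7.43 F [ 0.3 -0.5 -1.7] w 0.0157 tip [0.4881 0.0871 0.028 ]
tip err hub x,y,z mm [-0.37 -0.25 -2.99]
tool shift mm [ 0.4 -0.2  3. ] rotvec deg [0.02 0.05 0.04]
```

Request:
step_arm --steps '[{"x": 0.0002, "y": 0, "z": 0.002, "ax": 0, "ay": 0, "az": 0, "claw": 0.01}, {"x": 0.0001, "y": 0, "z": 0.001, "ax": 0, "ay": 0, "az": 0, "claw": 0.01}, {"x": 0, "y": 0, "z": 0, "ax": 0, "ay": 0, "az": 0, "claw": 0.01}]'

```text
time_s: 7.68
ee_pos: [0.4932, 0.0859, 0.0901]
eef_rot: [3.141, 0.043, 2.952]
force: [0.6, -0.0, -1.5]
grip_width: 0.0157
```

Request:
step_arm --steps '[{"x": 0.0001, "y": 0, "z": 0.0015, "ax": 0, "ay": 0, "az": 0, "claw": 0.01}, {"x": 0, "y": 0, "z": 0, "ax": 0, "ay": 0, "az": 0, "claw": 0.01}]'

```text
time_s: 7.85
ee_pos: [0.4932, 0.0859, 0.089]
eef_rot: [3.141, 0.043, 2.952]
force: [-0.1, 0.0, -5.1]
grip_width: 0.0156
```

Run:
```python
from h import *
dtip([.4877,.0869,.022])
```

```text
pos [0.4932 0.0859 0.089 ] rpy [179.97   2.48 169.13] t 7.85 F [-0.1  0.  -5.1] w 0.0156 tip [0.4881 0.0872 0.0237]
tip err hub x,y,z mm [-0.34 -0.37 -1.72]
tool shift mm [ 0.3 -0.3  1.7] rotvec deg [0.03 0.08 0.03]
```

Request:
step_arm --steps '[{"x": 0, "y": 0, "z": 0, "ax": 0, "ay": 0, "az": 0, "claw": 0.01}]'

```text
time_s: 7.93
ee_pos: [0.4932, 0.086, 0.089]
eef_rot: [3.141, 0.043, 2.952]
force: [1.0, 0.5, -0.6]
grip_width: 0.0161
```

Request:
step_arm --steps '[{"x": 0, "y": 0, "z": 0, "ax": 0, "ay": 0, "az": 0, "claw": 0.01}]'

```text
time_s: 8.02
ee_pos: [0.4932, 0.0859, 0.089]
eef_rot: [3.141, 0.043, 2.952]
force: [-0.5, -0.3, -0.5]
grip_width: 0.0158
```

Request:
step_arm --steps '[{"x": 0, "y": 0, "z": 0.001, "ax": 0, "ay": 0, "az": 0, "claw": 0.01}]'

```text
time_s: 8.1
ee_pos: [0.4935, 0.086, 0.0889]
eef_rot: [3.141, 0.044, 2.952]
force: [-9.8, -1.3, 24.2]
grip_width: 0.0158
```

Request:
step_arm --steps '[{"x": 0, "y": 0, "z": 0.0, "ax": 0, "ay": 0, "az": 0, "claw": 0.01}]'

```text
time_s: 8.18
ee_pos: [0.4932, 0.0859, 0.089]
eef_rot: [3.141, 0.043, 2.952]
force: [-0.8, 0.0, -8.1]
grip_width: 0.0158
```

Contact: 24 N on a 1 mm push at about 33 mm depth, so the key is seated. I'll let go, rise, and press on the top with shut fingers.

Request:
step_arm --steps '[{"x": 0, "y": 0, "z": 0, "ax": 0, "ay": 0, "az": 0, "claw": 0.03}, {"x": 0, "y": 0, "z": 0, "ax": 0, "ay": 0, "az": 0, "claw": 0.04}, {"x": 0, "y": 0, "z": 0, "ax": 0, "ay": 0, "az": 0, "claw": 0.04}, {"x": 0, "y": 0, "z": 0, "ax": 0, "ay": 0, "az": 0, "claw": 0.04}]'

```text
time_s: 8.52
ee_pos: [0.4935, 0.086, 0.0891]
eef_rot: [3.141, 0.044, 2.952]
force: [-0.4, -0.4, -0.1]
grip_width: 0.0379
```

Run:
```python
from h import *
dtip([.4877,.0869,.022])
im,d,T=snap('wrist','w8');im=im[:,:,::-1]
cv2.imwrite(f'pics/w8a.png',cv2.resize(im[120:300,130:390],None,fx=3,fy=3,interpolation=cv2.INTER_CUBIC))
```

```text
pos [0.4935 0.086  0.0891] rpy [179.95   2.54 169.14] t 8.52 F [-0.4 -0.4 -0.1] w 0.0379 tip [0.4885 0.0873 0.0238]
tip err hub x,y,z mm [-0.74 -0.52 -1.82]
tool shift mm [ 0.7 -0.5  1.8] rotvec deg [0.05 0.14 0.04]
```

View pics/w8a.png

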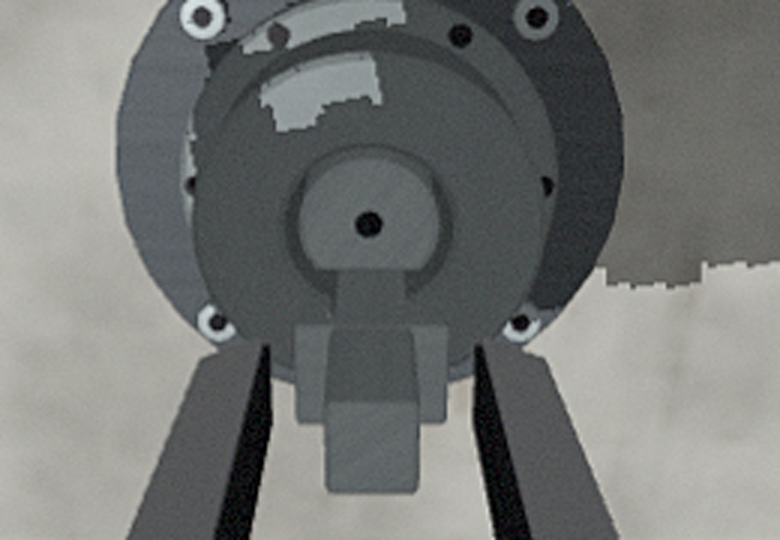

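Released, the key stands by itself in the keyway (tab at crop (372,445)), nose outwards. Rising.

Request:
step_arm --steps '[{"x": 0.0005, "y": 0, "z": -0.012, "ax": 0, "ay": 0, "az": 0, "claw": 0.04}, {"x": 0.001, "y": 0, "z": -0.02, "ax": 0, "ay": 0, "az": 0, "claw": 0.04}, {"x": 0.001, "y": 0, "z": -0.025, "ax": 0, "ay": 0, "az": 0, "claw": 0.04}, {"x": 0, "y": 0, "z": 0, "ax": 0, "ay": 2.5, "az": 0, "claw": 0.0}, {"x": 0, "y": 0, "z": 0, "ax": 0, "ay": 0, "az": 0, "claw": 0.0}]'

```text
time_s: 8.98
ee_pos: [0.4878, 0.0869, 0.1476]
eef_rot: [3.141, -0.002, 2.952]
force: [1.2, -0.3, -0.1]
grip_width: 0.03
```

Run:
```python
from h import *
delta([.49,.0868,.15],169.1)
im,d,T=snap('wrist','w9');cv2.imwrite(f'pics/w9a.png',cv2.resize(im[60:240,130:390,::-1],None,fx=3,fy=3,interpolation=cv2.INTER_CUBIC))
```

```text
pos [0.4878 0.0869 0.1476] rpy [ 1.7998e+02 -1.4000e-01  1.6916e+02] t 8.98 F [ 1.2 -0.3 -0.1] w 0.02999089845953733
tool shift mm [-2.2  0.3 -2.4] rotvec deg [ 0.01 -0.14  0.06]
```

View pics/w9a.png

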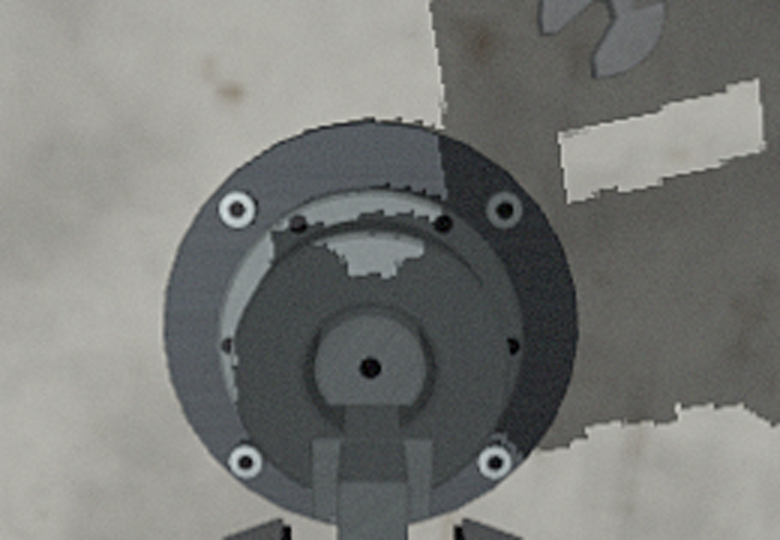

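Run:
```python
from h import *
z=np.load('pics/w9.npz');T=z['T'];d=z['d']
# key pixels: depth-> points with height>0.06 near key
v,u=np.mgrid[0:384,0:512];uv=np.c_[u.ravel(),v.ravel()];o,r=ray('wrist',uv,T);P=o+r*d.ravel()[:,None]
m=(d.ravel()>0)&(np.hypot(P[:,0]-.49,P[:,1]-.087)<.03)
top=P[m&(P[:,2]>.110)&(P[:,2]<.125)];print('top n',len(top),top.min(0).round(4),top.max(0).round(4),top.mean(0).round(4),np.median(top[:,2]))
a=np.radians(-10.9);ex=np.array([np.cos(a),np.sin(a)]);ey=np.array([-ex[1],ex[0]]);A=np.array([.4736,.0901])
h=lambda Q:np.c_[(Q[:,:2]-A)@ex,(Q[:,:2]-A)@ey,Q[:,2]]
H=h(P[m]);t=h(top);print('top hub rng',np.percentile(t,[2,98],axis=0).round(4))
tp=t[np.abs(t[:,2]-np.median(t[:,2]))<.0015];c=np.linalg.lstsq(np.c_[tp[:,:2],np.ones(len(tp))],tp[:,2],rcond=None)[0];print('top slope deg',np.degrees(c[:2]).round(2))
f=H[(H[:,2]>.064)&(H[:,2]<.113)&(abs(H[:,1])<.006)]
for z0 in np.arange(.064,.115,.006):
    q=f[(f[:,2]>z0)&(f[:,2]<z0+.006)]; 
    if len(q): print(round(z0,3),len(q),np.median(q,0).round(4))
```

```text
top n 646 [0.4822 0.0774 0.11  ] [0.5024 0.0956 0.1167] [0.4914 0.0866 0.1147] 0.1148859982754417
top hub rng [[ 0.01   -0.0077  0.1114]
 [ 0.0274  0.0075  0.116 ]]
top slope deg [ 0.42 -0.02]
0.064 39 [0.0101 0.0004 0.0666]
0.07 37 [ 0.0101 -0.0004  0.0727]
0.076 37 [0.0102 0.0004 0.0792]
0.082 42 [ 0.0102 -0.0004  0.0845]
0.088 45 [ 0.0101 -0.0004  0.091 ]
0.094 49 [ 0.0102 -0.0004  0.0976]
0.1 49 [0.0101 0.0003 0.1033]
0.106 60 [ 0.0101 -0.0004  0.1092]
0.112 10 [0.0102 0.0009 0.1125]
```

The key stands vertical: flat at hub x 10.1 mm, level top at z = 0.1149, tip about 33 mm deep. Moving shut fingers over its top.

Request:
step_arm --steps '[{"x": -0.003, "y": 0, "z": 0.005, "ax": 0, "ay": -0.1, "az": 0, "claw": 0.0}, {"x": 0, "y": 0, "z": 0.008, "ax": 0, "ay": 0, "az": 0, "claw": 0.0}, {"x": 0, "y": 0, "z": 0, "ax": 0, "ay": 0, "az": 0, "claw": 0.0}, {"x": 0, "y": 0, "z": 0, "ax": 0, "ay": 0, "az": 0, "claw": 0.0}]'

```text
time_s: 9.37
ee_pos: [0.4904, 0.0862, 0.1312]
eef_rot: [-3.141, 0.003, 2.952]
force: [-0.0, -0.2, 0.5]
grip_width: 0.0006
```

Run:
```python
from h import *
delta([.4908,.0868,.116],169.1)
```

```text
pos [0.4904 0.0862 0.1312] rpy [-1.7997e+02  1.5000e-01  1.6915e+02] t 9.37 F [-0.  -0.2  0.5] w 0.0006400562496044291
tool shift mm [-0.3  0.7 15.2] rotvec deg [-0.03  0.15  0.05]
```

Request:
step_arm --steps '[{"x": -0.0002, "y": 0.0005, "z": 0.005, "ax": 0, "ay": 0.1, "az": 0, "claw": 0.0}, {"x": 0, "y": 0, "z": 0.005, "ax": 0, "ay": 0, "az": 0, "claw": 0.0}, {"x": 0, "y": 0, "z": 0.002, "ax": 0, "ay": 0, "az": 0, "claw": 0.0}, {"x": 0, "y": 0, "z": 0, "ax": 0, "ay": 0, "az": 0, "claw": 0.0}, {"x": 0, "y": 0, "z": 0, "ax": 0, "ay": 0, "az": 0, "claw": 0.0}]'

```text
time_s: 9.78
ee_pos: [0.4899, 0.0867, 0.1164]
eef_rot: [-3.14, -0.001, 2.952]
force: [-0.1, -0.8, 0.3]
grip_width: 0.0003
```

Run:
```python
from h import *
delta([.4908,.0868,.115],169.1)
```

```text
pos [0.4899 0.0867 0.1164] rpy [-1.7992e+02 -8.0000e-02  1.6916e+02] t 9.78 F [-0.1 -0.8  0.3] w 0.0002914029910803458
tool shift mm [-0.9  0.3  1.4] rotvec deg [-0.08 -0.08  0.06]
```

Just above the top. Small single-row pushes now.

Request:
step_arm --steps '[{"x": -0.0005, "y": 0, "z": 0.0008, "ax": 0, "ay": 0, "az": 0, "claw": 0.0}]'

```text
time_s: 9.87
ee_pos: [0.4904, 0.0867, 0.1156]
eef_rot: [-3.14, -0.001, 2.952]
force: [-1.9, 0.3, 0.6]
grip_width: 0.0009
```

Request:
step_arm --steps '[{"x": 0, "y": 0, "z": 0.0004, "ax": 0, "ay": 0, "az": 0, "claw": 0.0}]'

```text
time_s: 9.95
ee_pos: [0.4905, 0.0866, 0.1153]
eef_rot: [-3.14, -0.001, 2.952]
force: [0.2, 0.2, -0.2]
grip_width: 0.0004
```

Request:
step_arm --steps '[{"x": 0, "y": 0, "z": 0.0003, "ax": 0, "ay": 0, "az": 0, "claw": 0.0}]'

```text
time_s: 10.03
ee_pos: [0.4906, 0.0866, 0.1151]
eef_rot: [-3.14, -0.001, 2.952]
force: [-0.3, -0.2, 1.2]
grip_width: 0.0008
```

Request:
step_arm --steps '[{"x": 0, "y": 0, "z": 0.0003, "ax": 0, "ay": 0, "az": 0, "claw": 0.0}]'

```text
time_s: 10.12
ee_pos: [0.4907, 0.0867, 0.1151]
eef_rot: [-3.14, -0.0, 2.952]
force: [-1.7, 0.5, 3.9]
grip_width: 0.0006
```

Request:
step_arm --steps '[{"x": 0, "y": 0, "z": 0.0005, "ax": 0, "ay": 0, "az": 0, "claw": 0.0}]'

```text
time_s: 10.2
ee_pos: [0.4908, 0.0867, 0.115]
eef_rot: [-3.141, -0.0, 2.952]
force: [-4.0, -0.0, 8.1]
grip_width: 0.0005
```

Request:
step_arm --steps '[{"x": 0, "y": 0, "z": 0.0006, "ax": 0, "ay": 0, "az": 0, "claw": 0.0}]'

```text
time_s: 10.28
ee_pos: [0.4909, 0.0867, 0.115]
eef_rot: [-3.141, 0.0, 2.952]
force: [-4.6, -0.2, 9.0]
grip_width: 0.0003
```

Request:
step_arm --steps '[{"x": 0, "y": 0, "z": 0.0007, "ax": 0, "ay": 0, "az": 0, "claw": 0.0}]'

```text
time_s: 10.37
ee_pos: [0.4909, 0.0867, 0.115]
eef_rot: [-3.141, 0.001, 2.952]
force: [-5.2, -0.4, 9.8]
grip_width: 0.0004
```

Request:
step_arm --steps '[{"x": 0.0003, "y": 0, "z": 0.0009, "ax": 0, "ay": 0, "az": 0, "claw": 0.0}]'

```text
time_s: 10.45
ee_pos: [0.4908, 0.0867, 0.115]
eef_rot: [-3.141, 0.001, 2.952]
force: [-4.1, -1.2, 10.9]
grip_width: 0.0005
```

Request:
step_arm --steps '[{"x": 0.0003, "y": 0, "z": 0.0011, "ax": 0, "ay": 0, "az": 0, "claw": 0.0}]'

```text
time_s: 10.53
ee_pos: [0.4909, 0.0868, 0.1149]
eef_rot: [-3.141, 0.003, 2.952]
force: [-3.5, -1.2, 13.5]
grip_width: 0.0008
```

Request:
step_arm --steps '[{"x": 0.0006, "y": 0, "z": 0.0013, "ax": 0, "ay": 0, "az": 0, "claw": 0.0}]'

```text
time_s: 10.62
ee_pos: [0.4909, 0.0869, 0.1149]
eef_rot: [3.142, 0.005, 2.952]
force: [-3.8, -0.9, 15.5]
grip_width: 0.0005
```

Request:
step_arm --steps '[{"x": 0.0006, "y": 0, "z": 0.0015, "ax": 0, "ay": 0, "az": 0, "claw": 0.0}]'

```text
time_s: 10.7
ee_pos: [0.4909, 0.0871, 0.1148]
eef_rot: [3.141, 0.007, 2.952]
force: [-4.2, -0.7, 17.3]
grip_width: 0.0001
```

Request:
step_arm --steps '[{"x": 0.0006, "y": 0, "z": 0.0016, "ax": 0, "ay": 0, "az": 0, "claw": 0.0}]'

```text
time_s: 10.78
ee_pos: [0.491, 0.0872, 0.1148]
eef_rot: [3.14, 0.009, 2.953]
force: [-5.0, -1.2, 18.2]
grip_width: 0.0007
```

Request:
step_arm --steps '[{"x": 0.0008, "y": -0.0003, "z": 0.0018, "ax": 0.1, "ay": 0.3, "az": 0, "claw": 0.0}]'

```text
time_s: 10.87
ee_pos: [0.491, 0.0872, 0.1148]
eef_rot: [3.141, 0.007, 2.953]
force: [-3.7, -1.3, 19.1]
grip_width: 0.0004
```

Request:
step_arm --steps '[{"x": 0.0008, "y": -0.0003, "z": 0.0019, "ax": 0.1, "ay": 0.3, "az": 0, "claw": 0.0}]'

```text
time_s: 10.95
ee_pos: [0.491, 0.0872, 0.1147]
eef_rot: [-3.141, 0.004, 2.953]
force: [-5.5, -0.1, 20.8]
grip_width: 0.0006
```

Request:
step_arm --steps '[{"x": 0.0009, "y": -0.0002, "z": 0.002, "ax": 0, "ay": 0.2, "az": 0, "claw": 0.0}]'

```text
time_s: 11.03
ee_pos: [0.4911, 0.0873, 0.1147]
eef_rot: [3.141, 0.004, 2.953]
force: [-5.7, -0.4, 19.7]
grip_width: 0.0005
```

Request:
step_arm --steps '[{"x": 0.0009, "y": -0.0002, "z": 0.0021, "ax": 0, "ay": 0.2, "az": 0, "claw": 0.0}]'

```text
time_s: 11.12
ee_pos: [0.4911, 0.0874, 0.1147]
eef_rot: [3.14, 0.003, 2.953]
force: [-5.1, -0.9, 21.9]
grip_width: 0.0003
```

Request:
step_arm --steps '[{"x": 0.001, "y": -0.0004, "z": 0.0022, "ax": 0.1, "ay": 0.2, "az": 0, "claw": 0.0}]'

```text
time_s: 11.2
ee_pos: [0.4911, 0.0873, 0.1147]
eef_rot: [3.141, 0.003, 2.953]
force: [-5.7, -0.1, 23.5]
grip_width: 0.0006
```

Request:
step_arm --steps '[{"x": 0.001, "y": -0.0004, "z": 0.0022, "ax": 0.1, "ay": 0.2, "az": 0, "claw": 0.0}]'

```text
time_s: 11.28
ee_pos: [0.4911, 0.0873, 0.1147]
eef_rot: [-3.142, 0.003, 2.953]
force: [-5.4, 0.3, 22.4]
grip_width: 0.0004
```

Request:
step_arm --steps '[{"x": 0.001, "y": -0.0004, "z": 0.0022, "ax": 0.1, "ay": 0.2, "az": 0, "claw": 0.0}]'

```text
time_s: 11.37
ee_pos: [0.4911, 0.0873, 0.1147]
eef_rot: [-3.141, 0.003, 2.953]
force: [-5.8, 0.5, 21.3]
grip_width: 0.0003
```

The push held at 21-23.5 N with no further travel, so the key is tight. Withdrawing and looking.

Request:
step_arm --steps '[{"x": 0, "y": 0, "z": -0.002, "ax": 0, "ay": 0, "az": 0, "claw": 0.0}, {"x": 0, "y": 0, "z": -0.015, "ax": 0, "ay": 0, "az": 0, "claw": 0.0}, {"x": 0, "y": 0, "z": -0.025, "ax": 0, "ay": 0, "az": 0, "claw": 0.0}, {"x": -0.02, "y": 0, "z": -0.025, "ax": 0, "ay": 0, "az": 0, "claw": 0.0}, {"x": -0.03, "y": 0, "z": -0.01, "ax": 0, "ay": 0, "az": 0, "claw": 0.0}]'

```text
time_s: 11.78
ee_pos: [0.5375, 0.0787, 0.1943]
eef_rot: [-3.14, 0.0, 2.954]
force: [0.5, -0.5, 1.1]
grip_width: 0.0005
```

Request:
step_arm --steps '[{"x": -0.01, "y": 0, "z": 0, "ax": 0, "ay": 0, "az": 0, "claw": 0.0}, {"x": 0, "y": 0, "z": 0, "ax": 0, "ay": 0, "az": 0, "claw": 0.0}, {"x": 0, "y": 0, "z": 0, "ax": 0, "ay": 0, "az": 0, "claw": 0.0}, {"x": 0, "y": 0, "z": 0, "ax": 0, "ay": 0, "az": 0, "claw": 0.0}]'

```text
time_s: 12.12
ee_pos: [0.5509, 0.0759, 0.1965]
eef_rot: [-3.141, 0.004, 2.953]
force: [-0.1, -0.6, -0.5]
grip_width: 0.0003
```

Run:
```python
from h import *
delta([.49,.0868,.15],169.1)
im,d,T=snap('wrist','w10')
v,u=np.mgrid[0:384,0:512];uv=np.c_[u.ravel(),v.ravel()];o,r=ray('wrist',uv,T);P=o+r*d.ravel()[:,None]
m=(d.ravel()>0)&(np.hypot(P[:,0]-.49,P[:,1]-.087)<.03)
a=np.radians(-10.9);ex=np.array([np.cos(a),np.sin(a)]);ey=np.array([-ex[1],ex[0]]);A=np.array([.4736,.0901])
H=np.c_[(P[m][:,:2]-A)@ex,(P[m][:,:2]-A)@ey,P[m][:,2]]
t=H[H[:,2]>.108];tp=t[abs(t[:,2]-np.median(t[:,2]))<.002];print(len(tp),tp.mean(0).round(4));c=np.linalg.lstsq(np.c_[tp[:,:2],np.ones(len(tp))],tp[:,2],rcond=None)[0];print(np.degrees(c[:2]).round(2))
snap('top','top10');s=snap('scene','s10')
```

```text
pos [0.5509 0.0759 0.1965] rpy [-179.99    0.26  169.21] t 12.12 F [-0.1 -0.6 -0.5] w 0.0003476107211444303
tool shift mm [62.1 -0.7 46.2] rotvec deg [-0.01  0.26  0.11]
1097 [4.430e-02 1.000e-04 3.098e-01]
[-3.47 -0.17]
```

View pics/w10.png

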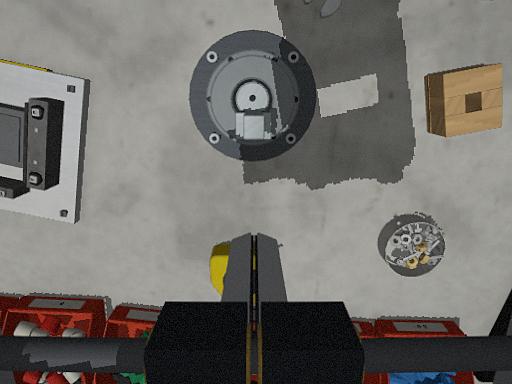

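View pics/s10.png

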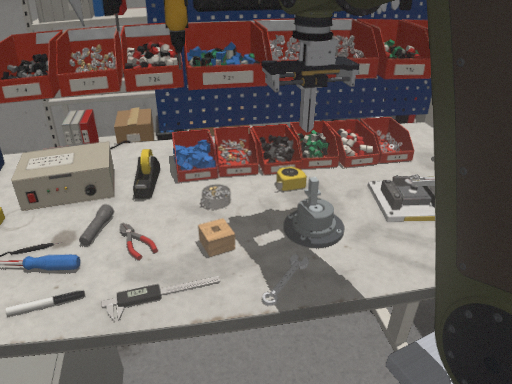

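The scene picture shows the key upright in the hub at (314,190), with tin, tape and spanner where they were. My top-of-key check picked up gripper pixels, so I'll redo it on the saved picture.

Run:
```python
from h import *
z=np.load('pics/w10.npz');T=z['T'];d=z['d']
v,u=np.mgrid[0:384,0:512];uv=np.c_[u.ravel(),v.ravel()];o,r=ray('wrist',uv,T);P=o+r*d.ravel()[:,None]
m=(d.ravel()>0)&(np.hypot(P[:,0]-.49,P[:,1]-.087)<.03)&(P[:,2]<.125)
a=np.radians(-10.9);ex=np.array([np.cos(a),np.sin(a)]);ey=np.array([-ex[1],ex[0]]);A=np.array([.4736,.0901])
H=np.c_[(P[m][:,:2]-A)@ex,(P[m][:,:2]-A)@ey,P[m][:,2]]
tp=H[H[:,2]>.112];print(len(tp),tp.mean(0).round(4),np.percentile(tp,[2,98],axis=0).round(4));c=np.linalg.lstsq(np.c_[tp[:,:2],np.ones(len(tp))],tp[:,2],rcond=None)[0];print(np.degrees(c[:2]).round(2))
col=H[(H[:,2]>.082)&(H[:,2]<.088)];print('collar',len(col),np.percentile(col,[2,98],axis=0).round(4))
z0=np.load('pics/top0.npz');z1=np.load('pics/top10.npz')
for n,(u,v,s) in dict(tin=(225,143,20),tape=(305,143,20),span=(235,265,30)).items():
    print(n,np.abs(z0['im'][v-s:v+s,u-s:u+s].astype(int)-z1['im'][v-s:v+s,u-s:u+s]).mean().round(1), np.median(np.abs(z0['d'][v-s:v+s,u-s:u+s]-z1['d'][v-s:v+s,u-s:u+s])).round(4))
```

```text
519 [0.0188 0.0006 0.1147] [[ 0.0101 -0.0068  0.1129]
 [ 0.0278  0.0081  0.1162]]
[0.38 0.66]
collar 406 [[ 0.0105 -0.0144  0.0832]
 [ 0.0318  0.0148  0.0861]]
tin 30.8 0.0023
tape 38.8 0.4949
span 43.7 0.0022
```

Run:
```python
from h import *
print(ticket.hand_in())
```

```text
the job is handed in; nothing more can be done
None
```

The key is out of its stand and wedged upright in the keyway with its nose outwards. The job was handed in at about 12 s. I gripped the key by its tab, tilted the tool about 2° to cancel a lean it already had in the stand, and lowered it until it seated about 33 mm deep. I then let go and pressed its top with shut fingers.

**Push:** the top press rose gradually to 20–23.5 N and held there with no further travel. A sideways reading of about 5 N stayed on throughout. Before that, while the key was still held, one 1 mm push at first contact gave a 24 N reading. I never saw a reading near 30 N.

**Final checks:**
- **Key:** it stands alone with its top at z ≈ 0.115 m. The top reads within 0.7° of level; the flat read vertical against the shaft before the final press.
- **Nose:** the collar reaches hub x ≈ 32 mm, so the nose is on the outer side.
- **Bystanders:** the tin, tape and spanner look unmoved in the scene picture. The arm hid the tape from the top camera, and that picture's colours had changed with shadow, so the before-and-after comparison there settles nothing for any of the three, least of all the tape.

I did not test tightness by pulling on the key. It rests on the press force and the lack of travel under it.

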